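# Pack four candles into their fitted gift boxes

## Task

Pack the four poured candles: stand each one in the open gift box whose insert is cut to its own shape and size, upright and fully home on the box floor. Keep the candles upright on the way and set them down rather than letting them drop, and do not shift or knock over the little footed glass dish or the little pine tub that stand among them.

Things in the scene. Friction and masses are not known exactly. Their poses are not given: they have to be found in the camera images.
- tumbler_center (a point): Candle in a slim round tumbler of clear green glass, 46 mm diameter, 85 mm tall, ivory wax with one wick, about 0.2 kg. Stands upright and loose on the bench. This point is its centre, half-way up (42.5 mm above its underside); z up, x and y have no meaning (round).
- pot_center (a point): Candle in a square glazed blue ceramic pot, 50 x 50 mm, 65 mm tall, ivory wax with one wick, blank white label on its -x side, about 0.24 kg. Stands upright and loose on the bench. This point is its centre, half-way up (32.5 mm above its underside); z up, x and y square to its sides.
- tin_center (a point): Candle in a wide, low round brass pot, 66 mm diameter, 55 mm tall, ivory wax with three wicks, about 0.26 kg. Stands upright and loose on the bench. This point is its centre, half-way up (27.5 mm above its underside); z up, x and y have no meaning (round).
- trough_center (a point): Candle in an oblong brown wooden trough, 44 mm along x, 84 mm along y, 55 mm tall, ivory wax with two wicks, about 0.17 kg. Stands upright and loose on the bench. This point is its centre, half-way up (27.5 mm above its underside); z up, x across it (the 44 mm width), y along it.
- box_small_round: Open base of a brown cardboard gift box, 100 x 100 mm, rim 24 mm high, with a white card insert just below the rim (top at 23 mm). Centred through it, down to the box floor (3 mm above the bench): small round hole of 60 mm diameter (for the green glass tumbler). Does not move; turned up to 17 degrees. Origin: centre of the underside, on the bench; z up, x and y square to the sides.
- box_square: Open base of a brown cardboard gift box, 100 x 100 mm, rim 24 mm high, with a white card insert just below the rim (top at 23 mm). Centred through it, down to the box floor (3 mm above the bench): square hole of 64 x 64 mm (for the blue pot). Does not move; turned up to 17 degrees. Origin: centre of the underside, on the bench; z up, x and y square to the sides of box and hole.
- box_large_round: Open base of a brown cardboard gift box, 100 x 100 mm, rim 24 mm high, with a white card insert just below the rim (top at 23 mm). Centred through it, down to the box floor (3 mm above the bench): large round hole of 80 mm diameter (for the brass pot). Does not move; turned up to 17 degrees. Origin: centre of the underside, on the bench; z up, x and y square to the sides.
- box_oblong: Open base of a brown cardboard gift box, 84 (along x) x 120 (along y) mm, rim 24 mm high, with a white card insert just below the rim (top at 23 mm). Centred through it, down to the box floor (3 mm above the bench): rectangular hole of 58 (along x) x 98 (along y) mm (for the wooden trough). Does not move; turned up to 17 degrees. Origin: centre of the underside, on the bench; z up, x across the hole, y along it.
- dish: Bystander: little footed dish of clear ribbed glass, empty, 60 mm diameter at the rim, 55 mm tall, loose and light. Stands between the two rows of candles and boxes. Origin: centre of the underside; z up. (A low empty brass bowl, 60 mm wide, 27 mm tall, stands in a similar gap; not listed.)
- tub: Bystander: little empty pine tub of upright staves with one stave drawn up as a handle, 60 mm diameter, 44 mm tall, 62 mm at the handle, loose and light. Stands between the two rows of candles and boxes. Origin: centre of the underside; z up.
There are look-alikes about, which are no part of the job. What is shaped like the part that bears trough_center but purple is not meant.

How it is judged:
At the end, for the whole second after the job is handed in: Each candle stands in its own box (green tumbler: small round hole; blue pot: square hole; brass pot: large round hole; wooden trough: oblong hole), its centre within 13 mm of the box's centre, resting on the box floor (height within about 5 mm), upright within 7 degrees, at rest and released (horizontal distance between tumbler_center and box_small_round below 0.013 m and z of tumbler_center in the frame of box_small_round between 0.0395 and 0.0505 m and angle between each of tumbler_center, pot_center, tin_center, trough_center's own z axis and vertical below 0.12 rad and linear speed of each of tumbler, pot, tin, trough below 0.02 m/s and angular speed of each of tumbler, pot, tin, trough below 0.2 rad/s and horizontal distance between pot_center and box_square below 0.013 m and z of pot_center in the frame of box_square between 0.0295 and 0.0405 m and horizontal distance between tin_center and box_large_round below 0.013 m and z of tin_center in the frame of box_large_round between 0.0245 and 0.0355 m and horizontal distance between trough_center and box_oblong below 0.013 m and z of trough_center in the frame of box_oblong between 0.0245 and 0.0355 m); the robot touches nothing.
It fails at once if a candle was tipped over (leaned more than 35 degrees) (angle between any of tumbler_center, pot_center, tin_center, trough_center's own z axis and vertical above 0.61 rad).
It fails at once if a candle was dropped (fell freely by about 3 cm or more) ((linear speed of tumbler above 0.75 m/s and contact force between anything else and tumbler below 0.05 N) or (linear speed of pot above 0.75 m/s and contact force between anything else and pot below 0.05 N) or (linear speed of tin above 0.75 m/s and contact force between anything else and tin below 0.05 N) or (linear speed of trough above 0.75 m/s and contact force between anything else and trough below 0.05 N)).
It fails at once if the little footed glass dish was shifted by more than 25 mm or knocked over (distance of dish from where it was at the start of the episode above 0.025 m or angle between dish's own z axis and vertical above 0.4 rad).
It fails at once if the little pine tub was shifted by more than 25 mm or knocked over (distance of tub from where it was at the start of the episode above 0.025 m or angle between tub's own z axis and vertical above 0.4 rad).
It also fails if it takes over 120 s, if anything falls off the work surface, if the arm or the gripper's body presses on something with over 40 N, if the wrist force passes 120 N, or if a joint passes its speed limit or range.

## Robot

A 6-joint arm with a two-finger parallel gripper is mounted at the origin on the work surface. World frame = base frame: x ahead of the robot, y to its left, z up, the work surface at z = 0. Lengths are in m, angles in rad, forces in N, time in s.
With the tool pointing down it reaches from about 0.225 to 0.875 m from the base axis. Payload 3.4 kg.
Tool frame: the origin (TCP) lies midway between the tips of the shut fingers; the grasp point (between the pads) lies behind it (manip.grip_point_offset is the z of the grasp point in the tool frame, in m); z points along the fingers, x is the direction in which the jaws open and shut, and the axes are right-handed (so a half turn about z gives the same grasp; the last joint's range is limited). The gripper opens to 85 mm and grips with 20 to 120 N. Pads are 22 mm wide; open, the fingers measure 114 mm over their backs; the gripper's body (76 mm by 85 mm) begins 54 mm behind the grasp point. The pads swing forward as they close: fully open they stand 13 mm farther back than shut.
Start: joints at [1.182, 0.276, 1.505, -0, 1.361, -0.121], TCP at [0.152, 0.555, 0.231] pointing down, gripper open.
Joint ranges: [-2.89, 2.89], [-0.75, 2.08], [0.22, 2.7], [-1.18, 4.32], [0.11, 2.71], [-2.7, 2.7]. Speed limits (rad/s): [2.57, 2.57, 3.14, 3.14, 3.14, 3.14].

## Interface

Orientations are given as a unit quaternion [w, x, y, z].
In Python, from rig import manip, eyes, recognise, regions_of, mark_of gives the robot as it stands.
- The arm moves only by the shell command python3 -m inch 'ROWS' [FORCE]. ROWS is JSON, a list of rows, each a list of 5 numbers: the gripper command: -1 is shut, 1 is fully open, values between are in proportion, then the shift along the tool's x, y, z in mm, then the turn about the tool's z in degrees. A call has 1 to 20 rows; each row shifts and turns the pose as measured when the row begins, along the tool's axes as they then stand; what a row does not reach is not made up. A row lasts 1/12 s, in which the tool goes at most 41.7 mm and 7.16 degrees, less where a joint would pass 70% of its speed; a pose out of reach is approached as far as the arm can. A call with a gripper value outside its range is refused whole. The fingers move at their own pace and stop on an object; FORCE is the grip in N (left out, the last holds). Time passes only in rows, so rows that do not move let the fingers close. It gives the time, the measured TCP pose, the force and the opening at its end, in the units of the state.
- manip.get_state(): the state, without advancing time (a new reading comes with each control period).
- eyes.get_image(name): name is "scene" or "top" or "wrist"; returns a dict with "frame" (384x512x3 uint8, red, green, blue), "K" (3x3 intrinsics, pixels), "rvec" (rotation vector, rad) and "tvec" (3), from world to camera coordinates, as OpenCV has them; the wrist camera has in their place "mount" (4x4, takes a point from camera to tool coordinates, whose origin is the TCP and whose axes are the tool frame's). Camera axes: x right, y down, z forward; pixel columns grow to the right and rows downward; lengths in m; the calibration is good to about 2 mm. The wrist camera is an equidistant fisheye: a pixel r from the principal point sees the ray r / f radians off the axis. A picture is of the moment at which its call begins: read the wrist's pose just before it. There is no depth.
- manip.sign_off(): hands the job in, once; it reports no verdict.
Trained networks look in a picture, given as the dict that the camera call returned (one of the last four; its "shot" number tells which), for a name from the list of things; names that differ only in an ending like _2 or _b are one class to them, and where a whole thing is asked for, a point or a joint stands for the part that bears it (a point fixed in the world has none). Each returns a list of dicts, best first, with "confidence" (0 to 1); they miss things now and then, are a little off and sometimes report something else, mostly with a low value. They report only what shows in the picture. A call takes as long as a camera call. They do not tell look-alikes from the thing itself.
- recognise(picture, target): "bbox" ([left, top, width, height] in pixels, round what is visible of it).
- regions_of(picture, target): "mask" (384x512 bool, what is visible of it) and "bbox" ([left, top, width, height] in pixels, round what is visible of it).
- mark_of(picture, target): "point" ([row, column] in pixels: a listed point, or the origin of a listed thing).
The state is a dict: "clock": time; "qpos": joint angles; "qd": joint speeds; "effort": joint torques, N m; "position": TCP position; "ee_rot": TCP orientation; "contact_force": force on the tool from outside, world axes, zero at the start; "moment": the same for the moment, N m; "width": finger opening in m.
Only numpy, scipy, OpenCV 4.12 (cv2) and the standard library are available. Lean on these libraries where they do the work, as an engineer would, in place of code of your own. Each camera call takes 0.05 s, during which the arm holds its last target.

## Working session

There is one attempt and no reset: what is moved stays moved. The work goes in short steps, Python scripts to look and compute and a shell command to move; the robot and the scene stay as the last step left them, time stands still between calls to the robot, and variables do not carry over. Pictures are saved under pics/ and viewed, and the job is handed in when it is done.

```bash
mkdir -p pics; ls; python3 - <<'E'
from rig import manip, eyes
import cv2
print(manip.get_state(), manip.grip_point_offset)
for n in ("scene","top","wrist"):
    p=eyes.get_image(n); cv2.imwrite(f"pics/{n}0.png",cv2.resize(p["frame"][:,:,::-1],(800,600),interpolation=cv2.INTER_CUBIC))
    print(n,{k:v for k,v in p.items() if k!="frame"})
E
```

```text
pics
{'clock': 0.0, 'qpos': array([ 1.18199735e+00,  2.76603721e-01,  1.50614424e+00, -1.92911667e-05,
        1.36070663e+00, -1.20996834e-01]), 'qd': array([-0.00011668, -0.00073548, -0.0020444 , -0.00037004,  0.00094921,
        0.00076388]), 'effort': array([ 4.46206031e-04, -4.16768503e+01, -2.45811260e+01,  1.39409835e-04,
        1.10414889e-02, -1.17585293e-05]), 'position': array([0.15195736, 0.55400086, 0.23043032]), 'ee_rot': array([ 4.79172522e-04,  7.95175316e-01,  6.06378883e-01, -7.98238337e-04]), 'contact_force': array([-0.49509305, -0.91294528,  0.57714764]), 'moment': array([0.01277465, 0.00684021, 0.02234173]), 'width': 0.08528853060160048} -0.0187
scene {'K': array([[352.84595115,   0.        , 252.75496443],
       [  0.        , 352.84595115, 192.49339963],
       [  0.        ,   0.        ,   1.        ]]), 'rvec': array([ 1.44203735,  2.32076722, -0.71437436]), 'tvec': array([ 0.19774083, -0.31151573,  1.32120006]), 'shot': 1}
top {'K': array([[441.50259126,   0.        , 261.50472799],
       [  0.        , 441.50259126, 194.01247518],
       [  0.        ,   0.        ,   1.        ]]), 'rvec': array([ 2.12806314, -2.15269643,  0.15360133]), 'tvec': array([0.02190086, 0.46966891, 1.30653373]), 'shot': 2}
wrist {'K': array([[297.31863964,   0.        , 254.64045923],
       [  0.        , 297.31863964, 192.75653425],
       [  0.        ,   0.        ,   1.        ]]), 'mount': array([[ 9.99999605e-01,  4.80048782e-04,  7.47642308e-04,
        -4.26259205e-04],
       [-6.79444288e-04,  9.55391670e-01,  2.95340981e-01,
        -7.60331677e-02],
       [-5.72513155e-04, -2.95341372e-01,  9.55391619e-01,
        -1.41804126e-01],
       [ 0.00000000e+00,  0.00000000e+00,  0.00000000e+00,
         1.00000000e+00]]), 'shot': 3}
```

View pics/scene0.png

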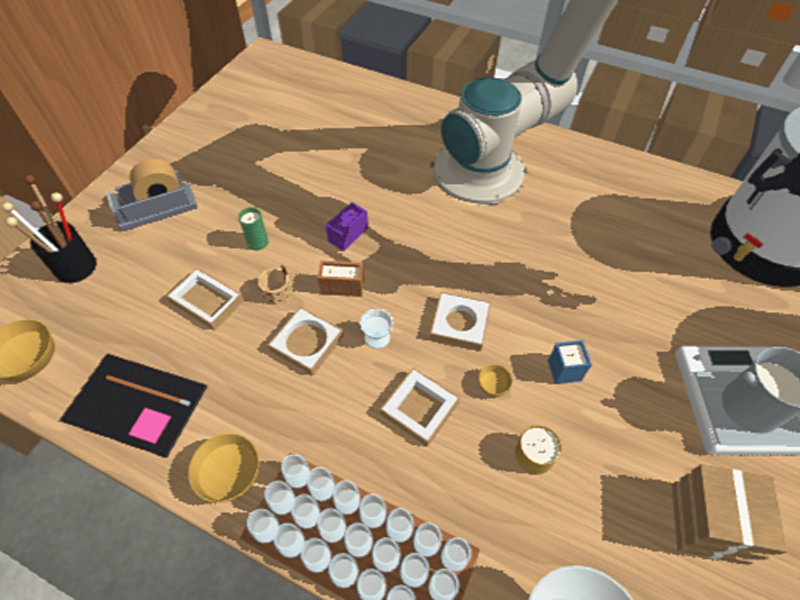

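View pics/top0.png

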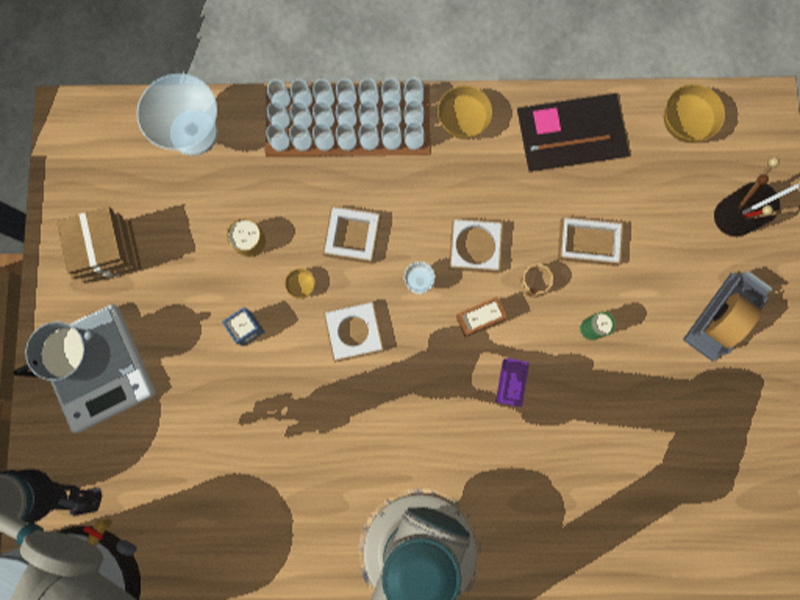

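View pics/wrist0.png

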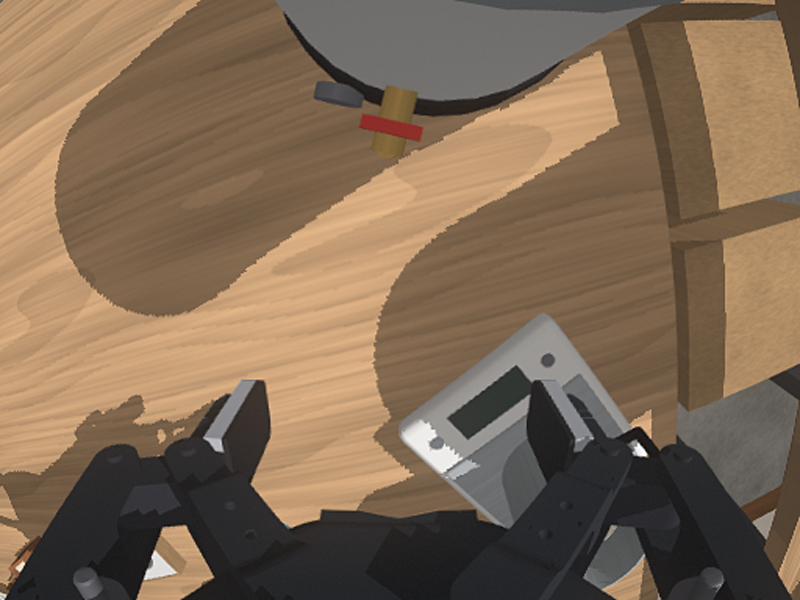

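The two views show all four boxes, in pixels of the top view: square (352,234), large round (477,244), oblong (592,240), small round (354,330). The candles are the tumbler (598,325), pot (243,325), tin (245,236) and trough (482,316). The purple look-alike is at (512,382), the dish at (419,278) and the tub at (537,279). Next I measure them.

```bash
cat > h.py <<'E'
import numpy as np, cv2
from scipy.spatial.transform import Rotation as R
from rig import manip, eyes, recognise, regions_of, mark_of
def ray(p,uv):
    Rm=cv2.Rodrigues(p["rvec"])[0]; c=-Rm.T@p["tvec"]
    d=Rm.T@(np.linalg.inv(p["K"])@np.array([uv[0],uv[1],1.])); return c,d/np.linalg.norm(d)
def onz(p,uv,z):
    c,d=ray(p,uv); return c+d*(z-c[2])/d[2]
def wray(p,uv,st):
    K=p["K"]; x=(uv[0]-K[0,2]); y=(uv[1]-K[1,2]); r=np.hypot(x,y); th=r/K[0,0]
    d=np.array([np.sin(th)*x/max(r,1e-9),np.sin(th)*y/max(r,1e-9),np.cos(th)])
    M=p["mount"]; q=st["ee_rot"]; Rt=R.from_quat([q[1],q[2],q[3],q[0]]).as_matrix()
    return Rt@M[:3,3]+st["position"], Rt@(M[:3,:3]@d)
def wonz(p,uv,z,st):
    c,d=wray(p,uv,st); return c+d*(z-c[2])/d[2]
def tri(rays):
    A=np.zeros((3,3));b=np.zeros(3)
    for c,d in rays:
        P=np.eye(3)-np.outer(d,d); A+=P;b+=P@c
    x=np.linalg.solve(A,b); return x,[np.linalg.norm(np.cross(x-c,d)) for c,d in rays]
E
cat > m1.py <<'E'
from h import *
T=eyes.get_image("top"); S=eyes.get_image("scene")
Z=dict(tumbler_center=.0425,pot_center=.0325,tin_center=.0275,trough_center=.0275,box_small_round=0,box_square=0,box_large_round=0,box_oblong=0,dish=0,tub=0)
for n,z in Z.items():
    print(n)
    for nm,p in (("top",T),("scene",S)):
        for m in mark_of(p,n)[:3]:
            r,c=m["point"]; print("  ",nm,round(m["confidence"],2),np.round([c,r],1),np.round(onz(p,(c,r),z),4))
E
python3 m1.py
```

```text
tumbler_center
   top 0.55 [380.9 208.5] [ 0.4205 -0.3415  0.0425]
   top 0.5 [225.3 152.6] [0.5987 0.1261 0.0425]
   scene 0.93 [162.8 147.8] [ 0.4246 -0.3395  0.0425]
pot_center
   top 0.71 [154.5 207.1] [0.434  0.342  0.0325]
   scene 0.86 [367.3 233.5] [0.4288 0.3489 0.0325]
tin_center
   top 0.69 [154.3 152.6] [0.6052 0.3482 0.0275]
   top 0.31 [373.1 155.6] [ 0.587  -0.3298  0.0275]
   scene 0.67 [344.8 290. ] [0.6103 0.3427 0.0275]
trough_center
   top 0.94 [327.2 244.3] [ 0.316  -0.179   0.0275]
   scene 0.6 [216.7 177.7] [ 0.4433 -0.1281  0.0275]
   scene 0.58 [224.2 148.6] [ 0.3271 -0.1654  0.0275]
box_small_round
   top 0.9 [226.8 212.6] [0.4182 0.125  0.    ]
   scene 0.97 [296.8 205.4] [0.4096 0.1315 0.    ]
   scene 0.41 [162.5 147.1] [ 0.3948 -0.3716  0.    ]
box_square
   top 0.64 [221.  152.8] [0.6088 0.1435 0.    ]
   scene 0.89 [266.3 260.2] [0.614  0.1237 0.    ]
box_large_round
   top 0.72 [301.8 159.1] [ 0.5851 -0.1117  0.    ]
   scene 0.76 [193.4 218.4] [ 0.5893 -0.1277  0.    ]
   scene 0.2 [345.3 288.6] [0.5943 0.3452 0.    ]
box_oblong
   top 0.58 [376.8 153.6] [ 0.5999 -0.3488  0.    ]
   scene 0.76 [131.5 191.9] [ 0.5935 -0.3519 -0.    ]
dish
   top 0.71 [269.8 180.9] [ 0.5165 -0.0097  0.    ]
   scene 0.64 [240.2 216. ] [ 0.52   -0.0064  0.    ]
tub
   top 0.86 [338.8 178.9] [ 0.5202 -0.2259  0.    ]
   top 0.48 [384.3 208.7] [ 0.4246 -0.3632  0.    ]
   scene 0.61 [176.7 186.4] [ 0.5127 -0.2368  0.    ]
```

```bash
cat > m2.py <<'E'
from h import *
T=eyes.get_image("top"); S=eyes.get_image("scene")
B=dict(box_small_round=(.414,.127),box_square=(.61,.135),box_large_round=(.587,-.12),box_oblong=(.598,-.35))
for n,xy in B.items():
  for nm,p in (("top",T),("scene",S)):
    hsv=cv2.cvtColor(p["frame"],cv2.COLOR_RGB2HSV)
    m=((hsv[...,1]<60)&(hsv[...,2]>150)).astype(np.uint8)
    uv,_=cv2.projectPoints(np.array([[xy[0],xy[1],.023]]),p["rvec"],p["tvec"],p["K"],None); u,v=uv[0,0]
    cs,_=cv2.findContours(m,cv2.RETR_EXTERNAL,cv2.CHAIN_APPROX_NONE)
    cs=[c for c in cs if cv2.contourArea(c)>150 and abs(cv2.pointPolygonTest(c,(float(u),float(v)),True))<25]
    for c in cs:
        q=np.array([onz(p,x,.023)[:2] for x in c[:,0]],np.float32)
        r=cv2.minAreaRect(q*1000); print(n,nm,np.round(r[0],1),np.round(r[1],1),round(r[2],1))
E
python3 m2.py
cat > crop.py <<'E'
from h import *
T=eyes.get_image("top"); S=eyes.get_image("scene")
a=cv2.resize(T["frame"][120:270,130:430,::-1],(800,400),interpolation=cv2.INTER_CUBIC)
cv2.imwrite("pics/topc.png",a)
b=cv2.resize(S["frame"][110:320,90:400,::-1],(800,542),interpolation=cv2.INTER_CUBIC)
cv2.imwrite("pics/scenec.png",b)
E
python3 crop.py
```

```text
box_small_round top [419.7 126.5] [95.5 94.5] 11.9
box_small_round scene [417.9 125.7] [94.4 95.6] 12.1
box_square top [615.5 130.3] [93.8 96.4] 80.3
box_square scene [614.1 129.5] [95.4 95.2] 80.3
box_large_round top [ 589.7 -117.7] [94.2 96.3] 85.0
box_large_round scene [ 588.3 -118.9] [95.3 95. ] 85.0
box_oblong top [ 595.6 -347.1] [114.   80.1] 83.3
box_oblong scene [ 594.5 -349.8] [113.7  79.5] 83.3
```

View pics/topc.png

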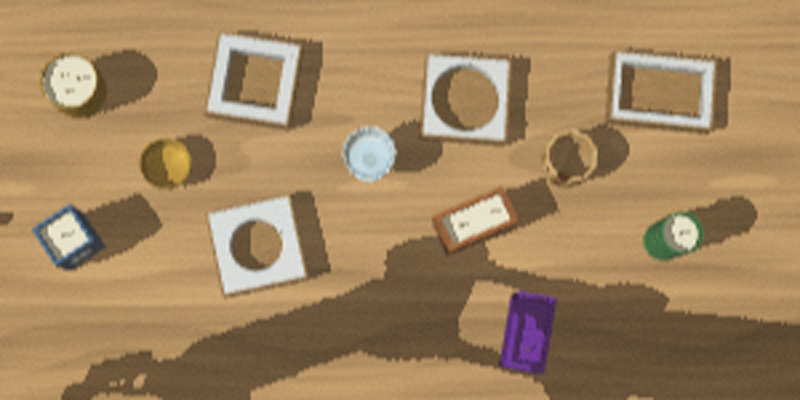

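View pics/scenec.png

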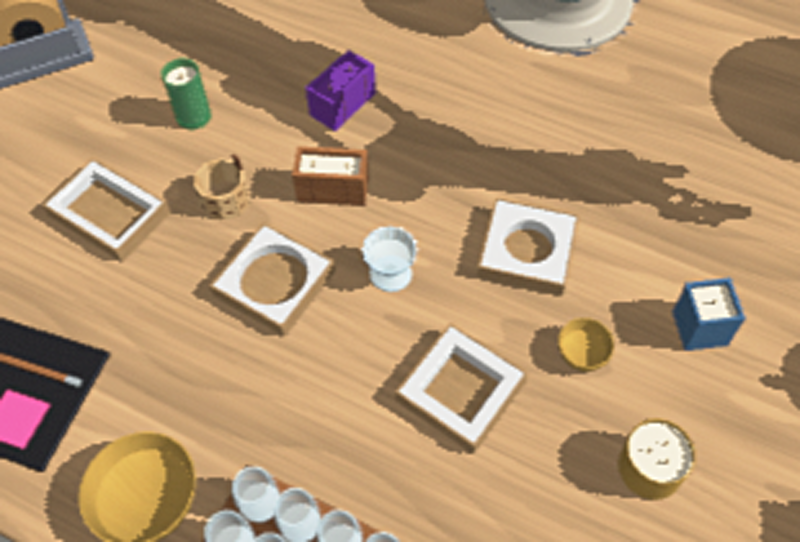

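```bash
cat > m3.py <<'E'
from h import *
from scipy.optimize import minimize
T=eyes.get_image("top"); S=eyes.get_image("scene")
def cyl(r,h): 
    t=np.linspace(0,2*np.pi,48,endpoint=False); return np.vstack([np.c_[r*np.cos(t),r*np.sin(t),0*t+z] for z in (0,h)])
def box(a,b,h): return np.array([[sx*a/2,sy*b/2,z] for sx in(-1,1) for sy in (-1,1) for z in (0,h)])
dish=np.vstack([cyl(.03,.055)[48:],cyl(.02,.001)])
O=dict(tumbler_center=(cyl(.023,.085),.42,-.34),pot_center=(box(.05,.05,.065),.434,.345),tin_center=(cyl(.033,.055),.607,.345),trough_center=(box(.044,.084,.055),.445,-.128),dish=(dish,.517,-.008),tub=(cyl(.03,.044),.518,-.23))
for n,(P,x0,y0) in O.items():
  masks=[]
  for nm,p in (("top",T),("scene",S)):
    uv=cv2.projectPoints(np.array([[x0,y0,.03]]),p["rvec"],p["tvec"],p["K"],None)[0][0,0]
    best=None
    for r in regions_of(p,n):
        l,t,w,h=r["bbox"]
        if abs(l+w/2-uv[0])<14 and abs(t+h/2-uv[1])<14: best=r;break
    masks.append((nm,p,best["mask"] if best else None,best["confidence"] if best else 0))
  def f(v,which):
    c,s=np.cos(v[2]),np.sin(v[2]); Q=P@np.array([[c,s,0],[-s,c,0],[0,0,1]])+[v[0],v[1],0]; J=0
    for nm,p,m,_ in masks:
      if m is None or nm not in which: continue
      uv=cv2.projectPoints(Q,p["rvec"],p["tvec"],p["K"],None)[0][:,0]
      k=6; big=np.zeros((384*k,512*k),np.uint8)
      cv2.fillConvexPoly(big,cv2.convexHull(np.round((uv+.5)*k).astype(np.int32)),1)
      a=cv2.resize(big.astype(np.float32),(512,384),interpolation=cv2.INTER_AREA)
      J+=1-np.minimum(a,m).sum()/np.maximum(a,m).sum()
    return J
  for w in (("top",),("scene",),("top","scene")):
    if not any(m is not None and nm in w for nm,_,m,_ in masks): continue
    best=None
    for y in ((-.6,-1.1,-1.5,-.3,.3,.8,1.3) if n in("pot_center","trough_center") else (0,)):
      r=minimize(f,[x0,y0,y],args=(w,),method="Nelder-Mead",options=dict(maxfev=70,initial_simplex=[[x0,y0,y],[x0+.006,y0,y],[x0,y0+.006,y],[x0,y0,y+.15]]))
      if best is None or r.fun<best.fun: best=r
    print(n,w,np.round(best.x[:2]*1000,1),"yaw",round(np.degrees(best.x[2]),1),"cost",round(best.fun,3),[round(x[3],2) for x in masks])
E
python3 m3.py
```

```text
tumbler_center ('top',) [ 420.  -343.7] yaw 2.7 cost 0.101 [0.88, 0.69]
tumbler_center ('scene',) [ 420.7 -345.8] yaw 6.1 cost 0.054 [0.88, 0.69]
tumbler_center ('top', 'scene') [ 420.5 -345.7] yaw 12.4 cost 0.166 [0.88, 0.69]
pot_center ('top',) [427.8 338.6] yaw -56.2 cost 0.055 [0.76, 0.79]
pot_center ('scene',) [427.3 337.4] yaw -55.6 cost 0.041 [0.76, 0.79]
pot_center ('top', 'scene') [427.7 338. ] yaw 34.8 cost 0.103 [0.76, 0.79]
tin_center ('top',) [606.1 338.5] yaw 3.7 cost 0.048 [0.8, 0.92]
tin_center ('scene',) [603.9 338.4] yaw 15.0 cost 0.104 [0.8, 0.92]
tin_center ('top', 'scene') [605.4 338. ] yaw 6.3 cost 0.159 [0.8, 0.92]
trough_center ('top',) [ 441.2 -122.1] yaw 23.6 cost 0.062 [0.7, 0.71]
trough_center ('scene',) [ 442.7 -124. ] yaw 21.8 cost 0.046 [0.7, 0.71]
trough_center ('top', 'scene') [ 442. -123.] yaw 22.9 cost 0.125 [0.7, 0.71]
dish ('top',) [518.   -2.8] yaw 0.5 cost 0.068 [0.64, 0.77]
dish ('scene',) [520.5  -5.5] yaw 5.3 cost 0.112 [0.64, 0.77]
dish ('top', 'scene') [518.5  -3.6] yaw 4.0 cost 0.224 [0.64, 0.77]
tub ('top',) [ 513.7 -233.2] yaw 6.6 cost 0.084 [0.88, 0.9]
tub ('scene',) [ 512.8 -236.4] yaw 16.2 cost 0.081 [0.88, 0.9]
tub ('top', 'scene') [ 513.7 -234.7] yaw 16.3 cost 0.183 [0.88, 0.9]
```

```bash
cat > d.py <<'E'
from h import *
import sys
s=manip.get_state(); q=s["ee_rot"]; M=R.from_quat([q[1],q[2],q[3],q[0]]).as_matrix()
yaw=np.degrees(np.arctan2(M[1,0],M[0,0])); a=list(map(float,sys.argv[1:]))
print("t",round(s["clock"],2),"tcp",np.round(s["position"]*1000,1),"yaw",round(yaw,1),"tilt",np.round(M[:2,2],3),"F",np.round(s["contact_force"],1),"w",round(s["width"]*1000,1))
if a:
    d=np.array(a[:3])/1000-s["position"]; t=-(a[3]-yaw)
    print("tool shift now mm",np.round(M.T@d*1000,1),"turn",round(t,1))
    c=np.radians(a[3]); N=np.array([[np.cos(c),np.sin(c),0],[np.sin(c),-np.cos(c),0],[0,0,-1]])
    print("after turn shift",np.round(N.T@d*1000,1))
E
python3 -m inch '[[1,0,0,0,7],[1,0,0,0,7],[1,0,0,0,7],[1,0,0,0,7],[1,0,0,0,7],[1,0,0,0,5]]' 60
python3 d.py 427.7 338 180 34.8
```

```text
clock: 2.65
position: [0.1522, 0.5545, 0.2313]
ee_rot: [-0.0, 0.958, 0.287, 0.0]
contact_force: [0.3, 0.5, -0.9]
width: 0.0852
t 2.65 tcp [152.2 554.5 231.3] yaw 33.4 tilt [0. 0.] F [ 0.3  0.5 -0.9] w 85.2
tool shift now mm [110.9 332.4  51.3] turn -1.4
after turn shift [102.7 335.   51.3]
```

```bash
python3 -m inch '[[1,12,37,6,0],[1,12,37,6,0],[1,12,37,6,0],[1,12,37,6,0],[1,12,37,6,0],[1,12,37,6,0],[1,12,37,6,0],[1,12,37,6,0],[1,10,30,3,-1.4]]'
python3 d.py 427.7 338 140 34.8
```

```text
clock: 3.4
position: [0.4255, 0.3398, 0.1785]
ee_rot: [-0.005, 0.953, 0.304, 0.002]
contact_force: [0.4, 0.4, -0.5]
width: 0.0853
t 3.4 tcp [425.5 339.8 178.5] yaw 35.4 tilt [0.001 0.01 ] F [ 0.4  0.4 -0.5] w 85.3
tool shift now mm [ 0.5  3.  38.5] turn 0.6
after turn shift [ 0.8  2.7 38.5]
```

```bash
python3 -m inch '[[1,0.8,2.7,20,0.6],[1,0,0,0,0]]'; cat > w.py <<'E'
from h import *
import sys
s=manip.get_state(); p=eyes.get_image("wrist"); f=p["frame"][:,:,::-1].copy()
cv2.imwrite(f"pics/{sys.argv[1]}.png",f)
for n in sys.argv[2:]:
    n,z=n.split("=")
    for m in mark_of(p,n)[:2]:
        r,c=m["point"]; print(n,round(m["confidence"],2),np.round([c,r]),np.round(wonz(p,(c,r),float(z)/1000,s)*1000,1))
E
python3 w.py w1 pot_center=32.5
```

```text
clock: 3.57
position: [0.4341, 0.3335, 0.1578]
ee_rot: [-0.003, 0.955, 0.296, 0.004]
contact_force: [-0.6, -1.3, -1.1]
width: 0.0853
pot_center 0.97 [253. 181.] [430.4 336.8  32.5]
```

View pics/w1.png

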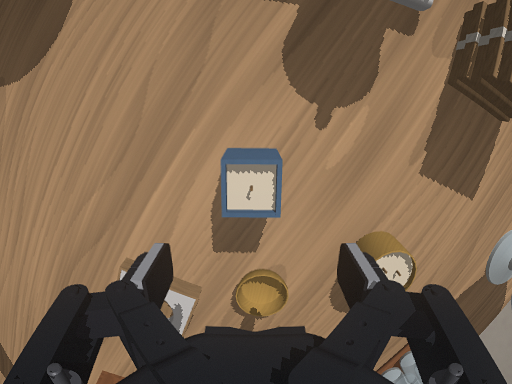

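The wrist view shows the pot at (252,185), square to the jaws. Its measured position is within 3 mm of the earlier fit. I descend.

```bash
python3 d.py 429 337.5 90 34.8; python3 -m inch '[[1,-2,-6,0,0],[1,0,0,0,0],[1,0,0,0,0]]'; python3 d.py 429 337.5 30 34.8
```

```text
t 3.67 tcp [435.1 335.9 161. ] yaw 34.6 tilt [0.01  0.012] F [0.9 0.5 0.3] w 85.4
tool shift now mm [-5.2 -4.5 71. ] turn -0.2
after turn shift [-4.1 -4.8 71. ]
clock: 3.92
position: [0.4283, 0.3428, 0.1637]
ee_rot: [-0.005, 0.954, 0.299, 0.008]
contact_force: [0.2, 0.7, 0.1]
width: 0.0855
t 3.92 tcp [428.3 342.8 163.7] yaw 34.8 tilt [0.012 0.015] F [0.2 0.7 0.1] w 85.5
tool shift now mm [ -5.    5.5 133.6] turn -0.0
after turn shift [ -2.5   4.7 133.7]
```

```bash
python3 -m inch '[[1,-1,1,12,0],[1,-1,1,16,0],[1,-1,1,16,0],[1,0,1,16,0],[1,0,1,12,0],[1,0,0,6,0],[1,0,0,0,0]]'; python3 d.py 429 337.5 30 34.8
```

```text
clock: 4.5
position: [0.4274, 0.3468, 0.0902]
ee_rot: [-0.008, 0.952, 0.305, 0.015]
contact_force: [-0.1, -0.3, 0.3]
width: 0.0855
t 4.5 tcp [427.4 346.8  90.2] yaw 35.6 tilt [0.024 0.024] F [-0.1 -0.3  0.3] w 85.5
tool shift now mm [-6.1  8.8 59.9] turn 0.8
after turn shift [-4.   8.6 60.2]
```

```bash
cat > c.py <<'E'
from rig import eyes
import sys
for i in range(int(sys.argv[1]) if len(sys.argv)>1 else 3): eyes.get_image("top")
E
python3 c.py 4; python3 d.py;  python3 -m inch '[[1,-4,8.6,25,0.8]]'; python3 c.py 2; python3 d.py; python3 c.py 2;python3 d.py 429 337.5 30 34.8
```

```text
t 4.7 tcp [429.  347.1  91.8] yaw 35.5 tilt [0.027 0.026] F [0.3 0.3 1.2] w 85.5
clock: 4.78
position: [0.4353, 0.342, 0.0714]
ee_rot: [-0.01, 0.954, 0.299, 0.023]
contact_force: [0.8, 1.0, -0.5]
width: 0.0852
t 4.88 tcp [430.  337.   65.3] yaw 34.7 tilt [0.023 0.023] F [-0.7 -1.   0. ] w 85.5
t 4.98 tcp [431.3 338.4  67. ] yaw 34.7 tilt [0.026 0.025] F [ 0.5 -0.7  0.6] w 85.2
tool shift now mm [-3.8 -0.4 36.9] turn -0.1
after turn shift [-2.4 -0.6 37. ]
```

```bash
python3 -m inch '[[1,-2.4,-0.6,25,0]]'; python3 c.py 3; python3 d.py 429 337.5 30 34.8
```

```text
clock: 5.07
position: [0.4341, 0.341, 0.0466]
ee_rot: [-0.01, 0.954, 0.298, 0.022]
contact_force: [1.1, 0.5, 0.3]
width: 0.0855
t 5.22 tcp [428.8 337.9  41.8] yaw 34.7 tilt [0.024 0.024] F [-0.2  0.2  0.9] w 85.2
tool shift now mm [-0.5  0.5 11.8] turn -0.1
after turn shift [-0.1  0.4 11.8]
```

```bash
python3 -m inch '[[1,0,0,11,0]]'; python3 c.py 2; python3 -m inch '[[-1,0,0,0,0],[-1,0,0,0,0],[-1,0,0,0,0],[-1,0,0,0,0],[-1,0,0,0,0],[-1,0,0,0,0],[-1,0,0,0,0],[-1,0,0,0,0]]' 50; python3 d.py
```

```text
clock: 5.3
position: [0.4311, 0.3395, 0.0332]
ee_rot: [-0.009, 0.954, 0.298, 0.018]
contact_force: [0.9, -0.1, 0.2]
width: 0.0853
clock: 6.07
position: [0.4293, 0.3386, 0.0321]
ee_rot: [-0.008, 0.954, 0.298, 0.015]
contact_force: [0.4, 1.2, -1.0]
width: 0.0493
t 6.07 tcp [429.3 338.6  32.1] yaw 34.7 tilt [0.024 0.025] F [ 0.4  1.2 -1. ] w 49.3
```

Gripped, opening 49.3 mm against the 50 mm pot. Lifting.

```bash
python3 -m inch '[[-1,0,0,-8,0],[-1,0,0,-16,0],[-1,0,0,-20,0],[-1,0,0,-20,0],[-1,0,0,-20,0],[-1,0,0,-16,0],[-1,0,0,-8,0]]'; python3 c.py 3; python3 d.py 615 130 140 -9.7
```

```text
clock: 6.65
position: [0.4229, 0.3335, 0.1422]
ee_rot: [-0.007, 0.954, 0.298, 0.009]
contact_force: [-0.3, -0.3, -2.2]
width: 0.0492
t 6.8 tcp [422.4 333.2 140.3] yaw 34.7 tilt [0.012 0.017] F [-0.2 -0.4 -3.2] w 49.0
tool shift now mm [ 42.6 276.7  -0.9] turn 44.4
after turn shift [224.1 167.9   0.3]
```

```bash
python3 -m inch '[[-1,0,0,0,5],[-1,0,0,0,7],[-1,0,0,0,7],[-1,0,0,0,7],[-1,0,0,0,7],[-1,0,0,0,6],[-1,0,0,0,4]]'; python3 c.py 3; python3 d.py 615 130 140 -9.7
```

```text
clock: 7.38
position: [0.4157, 0.3291, 0.1293]
ee_rot: [-0.003, 0.996, -0.086, -0.003]
contact_force: [-1.2, -0.2, -2.8]
width: 0.0496
t 7.53 tcp [415.9 329.3 129.7] yaw -9.4 tilt [-0.006  0.007] F [-0.3 -0.8 -2.5] w 49.4
tool shift now mm [229.  163.9 -12.8] turn 0.3
after turn shift [229.8 162.9 -10.3]
```

```bash
python3 -m inch '[[-1,10,7,-4,0],[-1,20,14,-3,0],[-1,28,20,-3,0],[-1,30,21,-3,0],[-1,30,21,-3,0],[-1,30,21,-3,0],[-1,28,20,-3,0],[-1,20,14,-2,0],[-1,10,7,-2,0]]'; python3 c.py 3; python3 d.py 615 130 120 -9.7
```

```text
clock: 8.28
position: [0.6044, 0.1425, 0.1508]
ee_rot: [-0.001, 0.997, -0.071, -0.005]
contact_force: [-0.1, 0.1, -2.7]
width: 0.0497
t 8.43 tcp [601.8 145.1 150.6] yaw -8.1 tilt [-0.012  0.004] F [-0.1  0.6 -2.9] w 49.5
tool shift now mm [15.6 13.1 30.4] turn 1.6
after turn shift [15.6 12.6 30.6]
```

```bash
python3 -m inch '[[-1,15.6,12.6,25,1.6]]'; python3 c.py 3; python3 d.py 615 130 80 -9.7; python3 w.py w2 box_square=0 pot_center=120
```

```text
clock: 8.52
position: [0.6152, 0.134, 0.1298]
ee_rot: [-0.004, 0.996, -0.084, -0.004]
contact_force: [1.0, 0.4, -2.2]
width: 0.0497
t 8.67 tcp [612.8 130.7 123.3] yaw -9.7 tilt [-0.018  0.004] F [-0.8  0.6 -2.6] w 49.4
tool shift now mm [ 3.1  0.4 43.3] turn 0.0
after turn shift [ 2.3  0.3 43.3]
box_square 0.62 [262. 186.] [616.1 129.7   0. ]
```

View pics/w2.png

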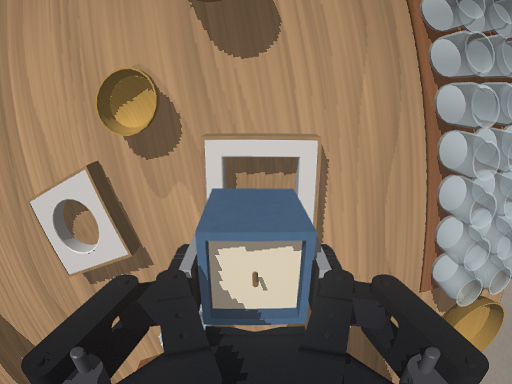

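The pot hangs over the square hole at (262,170), aligned with it. The wrist fix of the box is (616,130), which agrees. Lowering.

```bash
python3 -m inch '[[-1,2.3,0.3,30,0]]'; python3 c.py 3; python3 d.py 615.5 130 60 -9.7; python3 -m inch '[[-1,0,0,25,0]]'; python3 c.py 3; python3 d.py 615.5 130 45 -9.7
```

```text
clock: 8.9
position: [0.6204, 0.1329, 0.1023]
ee_rot: [-0.003, 0.997, -0.083, 0.0]
contact_force: [2.6, 0.4, -1.8]
width: 0.0499
t 9.05 tcp [613.7 131.9  94.8] yaw -9.6 tilt [-0.018  0.005] F [-0.8 -0.2 -3.1] w 49.3
tool shift now mm [ 2.7  1.6 34.8] turn 0.1
after turn shift [ 2.1  1.6 34.8]
clock: 9.13
position: [0.6176, 0.1331, 0.0754]
ee_rot: [-0.003, 0.997, -0.083, -0.003]
contact_force: [2.0, 0.5, -2.7]
width: 0.0494
t 9.28 tcp [611.7 132.3  69.6] yaw -9.5 tilt [-0.021  0.004] F [ 1.   0.1 -3.1] w 49.0
tool shift now mm [ 4.7  1.7 24.5] turn 0.2
after turn shift [ 4.2  1.6 24.6]
```

```bash
python3 -m inch '[[-1,4.2,1.6,12,0.2]]'; python3 c.py 3; python3 d.py 615.5 130 45 -9.7; python3 -m inch '[[-1,1,0,14,0]]'; python3 c.py 3; python3 d.py 615.5 130 35 -9.7
```

```text
clock: 9.37
position: [0.6172, 0.1309, 0.0608]
ee_rot: [-0.002, 0.996, -0.085, -0.008]
contact_force: [1.4, 0.8, -2.7]
width: 0.0492
t 9.52 tcp [615.4 129.9  57.6] yaw -9.7 tilt [-0.022  0.004] F [-0.9 -0.6 -3. ] w 49.4
tool shift now mm [ 0.3 -0.1 12.6] turn -0.0
after turn shift [ 0.  -0.1 12.6]
clock: 9.6
position: [0.6186, 0.1301, 0.0465]
ee_rot: [-0.002, 0.996, -0.085, -0.008]
contact_force: [0.2, 0.3, -2.7]
width: 0.0496
t 9.75 tcp [615.6 129.7  43.3] yaw -9.8 tilt [-0.023  0.004] F [ 0.2 -0.5 -3.6] w 49.6
tool shift now mm [ 0.1 -0.3  8.3] turn -0.1
after turn shift [-0.1 -0.3  8.3]
```

```bash
python3 -m inch '[[-1,0,0,7,0]]'; python3 c.py 3; python3 d.py; python3 -m inch '[[-1,0,0,2,0]]'; python3 c.py 3; python3 d.py
```

```text
clock: 9.83
position: [0.6169, 0.1298, 0.038]
ee_rot: [-0.001, 0.996, -0.085, -0.01]
contact_force: [0.5, 0.1, -3.2]
width: 0.0497
t 9.98 tcp [615.6 129.7  36.5] yaw -9.8 tilt [-0.023  0.004] F [-0.4  0.  -3.3] w 49.7
clock: 10.07
position: [0.6156, 0.1296, 0.0359]
ee_rot: [-0.001, 0.996, -0.085, -0.012]
contact_force: [-4.8, -1.8, 16.4]
width: 0.0496
t 10.22 tcp [615.6 129.6  36. ] yaw -9.8 tilt [-0.022  0.004] F [-2.4 -0.9  5.7] w 49.3
```

On the floor (z force +5.7 N). I release and lift.

```bash
python3 -m inch '[[0.4,0,0,0,0],[1,0,0,0,0],[1,0,0,0,0],[1,0,0,0,0],[1,0,0,0,0],[1,0,0,-4,0],[1,0,0,-10,0],[1,0,0,-20,0],[1,0,0,-25,0],[1,0,0,-25,0],[1,0,0,-25,0],[1,0,0,-15,0]]'; python3 c.py 3; python3 d.py 605.4 338 170 52; python3 w.py w3 pot_center=35.5 tin_center=27.5
```

```text
clock: 11.22
position: [0.6167, 0.1291, 0.1649]
ee_rot: [-0.001, 0.996, -0.085, -0.014]
contact_force: [0.1, -0.6, 0.0]
width: 0.0854
t 11.37 tcp [616.6 129.2 163.5] yaw -9.8 tilt [-0.028  0.004] F [ 0.2 -0.7  0.3] w 85.3
tool shift now mm [ -46.6 -203.9   -5.4] turn -61.8
after turn shift [ 157.7 -137.4   -6.5]
pot_center 0.75 [254. 183.] [611.6 131.1  35.5]
```

View pics/w3.png

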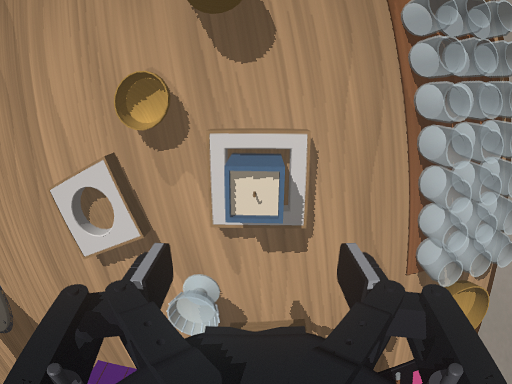

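The pot sits inside the square hole at (255,185). Next is the tin, which is round, so I keep the yaw.

```bash
python3 -m inch '[[1,-3,-12,-1,0],[1,-5,-24,-1,0],[1,-8,-32,-1,0],[1,-8,-34,-1,0],[1,-8,-34,-1,0],[1,-7,-32,-1,0],[1,-5,-24,-1,0],[1,-3,-12,0,0]]'; python3 c.py 3; python3 d.py 605.4 338 130 -9.8; python3 w.py w4 tin_center=27.5
```

```text
clock: 12.18
position: [0.5968, 0.347, 0.1563]
ee_rot: [0.003, 0.996, -0.089, -0.028]
contact_force: [0.5, 0.8, -0.7]
width: 0.0853
t 12.33 tcp [597.  343.8 156.2] yaw -10.3 tilt [-0.056 -0.003] F [ 0.6 -0.7  0.8] w 85.6
tool shift now mm [10.7  3.8 25.8] turn -0.5
after turn shift [ 9.2  4.3 26.2]
tin_center 0.8 [275. 186.] [607.5 338.2  27.5]
```

View pics/w4.png

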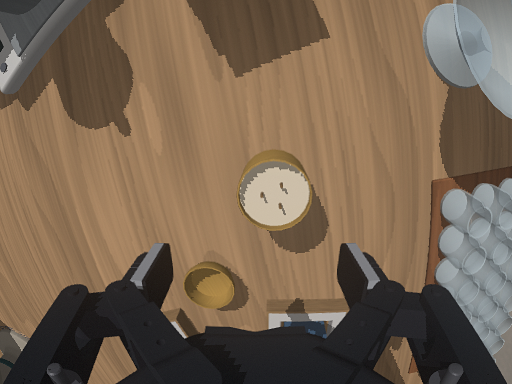

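```bash
python3 -m inch '[[1,2,1,10,0],[1,2,1,14,0],[1,2,1,14,0],[1,2,1,14,0],[1,1,0,14,0]]'; python3 c.py 3; python3 d.py 606.5 338 70 -9.8
```

```text
clock: 12.85
position: [0.6064, 0.3283, 0.0908]
ee_rot: [0.003, 0.995, -0.095, -0.024]
contact_force: [-0.3, -0.4, -0.2]
width: 0.0857
t 13.0 tcp [605.2 328.4  90.2] yaw -10.9 tilt [-0.052 -0.003] F [ 0.4 -0.9 -0.3] w 85.7
tool shift now mm [ 0.4 -9.9 20.1] turn -1.1
after turn shift [-0.4 -9.7 20.2]
```

```bash
python3 -m inch '[[1,-15,13,-3,0],[1,-15,13,-3,0],[1,-15,13,-3,0],[1,-15,13,-3,0],[1,-15,13,-3,0]]'; python3 d.py; python3 c.py 3; python3 d.py 606.5 338 100 -9.8
```

```text
clock: 13.42
position: [0.5241, 0.2765, 0.1122]
ee_rot: [0.002, 0.995, -0.097, -0.021]
contact_force: [0.1, 0.5, 1.0]
width: 0.0853
t 13.42 tcp [524.1 276.5 112.2] yaw -11.2 tilt [-0.042  0.001] F [0.1 0.5 1. ] w 85.3
t 13.57 tcp [524.2 276.8 112.8] yaw -11.2 tilt [-0.042  0.001] F [ 0.6 -0.4  0.6] w 85.5
tool shift now mm [ 69.4 -76.1   9.4] turn -1.4
after turn shift [ 70.7 -74.4  12.8]
```

```bash
for i in 1; do python3 -m inch '[[1,27,-29,0,0]]'; python3 c.py 3; python3 d.py 606.5 338 100 -9.8;  python3 -m inch '[[1,27,-29,0,0]]'; python3 c.py 3; python3 d.py 606.5 338 100 -9.8; done
```

```text
clock: 13.65
position: [0.5492, 0.2959, 0.1112]
ee_rot: [0.005, 0.995, -0.098, -0.026]
contact_force: [-0.3, -1.1, -0.1]
width: 0.0854
t 13.8 tcp [559.8 301.5 111.7] yaw -11.2 tilt [-0.038  0.003] F [ 0.5 -0.   0.4] w 85.2
tool shift now mm [ 39.1 -44.8  10. ] turn -1.4
after turn shift [ 39.8 -43.9  11.7]
clock: 13.88
position: [0.5826, 0.3195, 0.1087]
ee_rot: [0.004, 0.995, -0.097, -0.025]
contact_force: [-0.9, -0.3, 0.0]
width: 0.0853
t 14.03 tcp [592.7 324.9 109.8] yaw -11.1 tilt [-0.036  0.004] F [ 0.1 -0.9 -0.5] w 85.5
tool shift now mm [ 11.4 -15.6   9.3] turn -1.3
after turn shift [ 11.4 -15.3   9.8]
```

```bash
python3 -m inch '[[1,11.4,-15.3,5,-1.3]]'; python3 c.py 3; python3 d.py 606.5 338 75 -9.8;  python3 -m inch '[[1,0,0,28,0]]'; python3 c.py 3; python3 d.py 606.5 338 75 -9.8; python3 w.py w5 tin_center=27.5
```

```text
clock: 14.12
position: [0.6051, 0.3361, 0.1053]
ee_rot: [0.001, 0.996, -0.086, -0.019]
contact_force: [-0.7, 0.3, 0.8]
width: 0.0853
t 14.27 tcp [606.8 337.8 103.9] yaw -9.8 tilt [-0.037  0.003] F [ 0.5 -0.5 -0.7] w 85.4
tool shift now mm [ 0.7 -0.3 28.9] turn -0.0
after turn shift [-0.4 -0.2 28.9]
clock: 14.35
position: [0.6094, 0.3391, 0.0816]
ee_rot: [-0.003, 0.996, -0.086, -0.013]
contact_force: [1.3, 0.3, 0.2]
width: 0.0853
t 14.5 tcp [603.4 336.5  74.4] yaw -9.9 tilt [-0.042  0.001] F [-0.3 -0.2  0.4] w 85.4
tool shift now mm [ 2.8 -2.  -0.7] turn -0.1
after turn shift [ 2.8 -2.  -0.6]
tin_center 0.56 [261. 216.] [605.  336.   27.5]
```

View pics/w5.png

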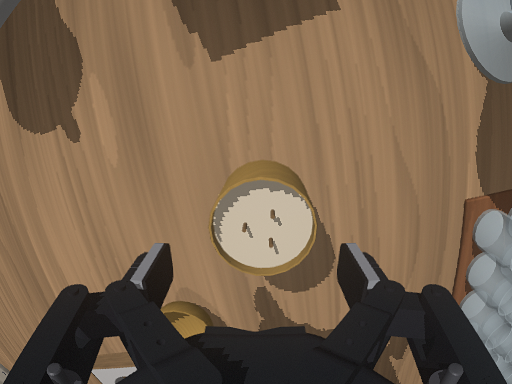

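```bash
python3 -m inch '[[1,4,-1.5,25,0]]'; python3 c.py 3; python3 d.py 606 337.5 24 -9.8;
```

```text
clock: 14.68
position: [0.6123, 0.3399, 0.058]
ee_rot: [-0.003, 0.996, -0.086, -0.013]
contact_force: [1.5, 0.6, 0.8]
width: 0.0852
t 14.83 tcp [607.9 337.8  51.4] yaw -9.9 tilt [-0.039  0.002] F [ 0.   0.6 -0. ] w 85.2
tool shift now mm [-0.8  0.5 27.5] turn -0.1
after turn shift [-1.8  0.6 27.4]
```

```bash
python3 -m inch '[[1,-1,0.5,14,0]]'; python3 c.py 3; python3 d.py 606 337.5 24 -9.8; python3 -m inch '[[1,0,0,13,0]]'; python3 c.py 3; python3 d.py 606 337.5 24 -9.8; python3 -m inch '[[-1,0,0,0,0],[-1,0,0,0,0],[-1,0,0,0,0],[-1,0,0,0,0],[-1,0,0,0,0],[-1,0,0,0,0]]' 40; python3 d.py
```

```text
clock: 14.92
position: [0.6088, 0.3385, 0.0413]
ee_rot: [-0.001, 0.996, -0.086, -0.016]
contact_force: [0.3, 0.6, 0.8]
width: 0.0853
t 15.07 tcp [605.8 337.3  38. ] yaw -9.9 tilt [-0.04   0.002] F [ 0.1 -0.   0.3] w 85.6
tool shift now mm [ 0.7 -0.3 14. ] turn -0.1
after turn shift [ 0.1 -0.2 14. ]
clock: 15.15
position: [0.6078, 0.3384, 0.0285]
ee_rot: [-0.001, 0.996, -0.086, -0.017]
contact_force: [0.9, 0.8, 1.1]
width: 0.0858
t 15.3 tcp [604.6 337.   24.5] yaw -9.9 tilt [-0.041  0.001] F [-0.7  0.2 -1. ] w 86.1
tool shift now mm [ 1.3 -0.7  0.5] turn -0.1
after turn shift [ 1.3 -0.7  0.5]
clock: 15.8
position: [0.6057, 0.3372, 0.0257]
ee_rot: [0.001, 0.996, -0.086, -0.02]
contact_force: [-0.4, -0.1, -0.3]
width: 0.0648
t 15.8 tcp [605.7 337.2  25.7] yaw -9.9 tilt [-0.039  0.001] F [-0.4 -0.1 -0.3] w 64.8
```

```bash
python3 -m inch '[[-1,0,0,-15,0]]'; python3 c.py 2; python3 d.py;  python3 -m inch '[[-1,0,0,-35,0]]'; python3 c.py 3; python3 -m inch '[[-1,0,0,-38,0]]'; python3 c.py 3;  python3 -m inch '[[-1,0,0,-25,0]]'; python3 c.py 3; python3 d.py 589 -118 140 -9.8
```

```text
clock: 15.88
position: [0.6037, 0.3361, 0.0374]
ee_rot: [0.003, 0.996, -0.086, -0.023]
contact_force: [-0.2, -0.1, -3.6]
width: 0.0649
t 15.98 tcp [607.4 337.7  42. ] yaw -9.9 tilt [-0.036  0.002] F [ 0.6 -0.6 -2.7] w 64.8
clock: 16.07
position: [0.6036, 0.3354, 0.0697]
ee_rot: [0.004, 0.996, -0.086, -0.025]
contact_force: [-1.0, 0.2, -3.5]
width: 0.065
clock: 16.3
position: [0.6061, 0.3358, 0.1084]
ee_rot: [0.003, 0.996, -0.086, -0.024]
contact_force: [-0.9, -0.3, -5.9]
width: 0.0648
clock: 16.53
position: [0.6101, 0.3371, 0.1372]
ee_rot: [0.001, 0.996, -0.086, -0.019]
contact_force: [-0.9, 0.6, -4.9]
width: 0.065
t 16.68 tcp [615.  339.2 143.9] yaw -9.9 tilt [-0.023  0.008] F [-0.8 -0.2 -3.4] w 64.9
tool shift now mm [ 52.7 454.9   0.9] turn -0.1
after turn shift [ 52.2 454.9   3.9]
```

```bash
python3 -m inch '[[-1,1,12,-2,0],[-1,3,24,-2,0],[-1,4,34,-2,0],[-1,4,38,-2,0],[-1,4,38,-2,0],[-1,4,38,-2,0],[-1,4,38,-2,0]]'; python3 c.py 3; python3 d.py 589 -118 140 -9.8
```

```text
clock: 17.27
position: [0.5919, 0.1115, 0.1401]
ee_rot: [-0.001, 0.997, -0.079, -0.023]
contact_force: [0.1, -0.5, -3.6]
width: 0.0648
t 17.42 tcp [592.3 110.  140.4] yaw -9.4 tilt [-0.046  0.005] F [-0.3  1.  -3.3] w 64.8
tool shift now mm [ 34.  225.5  -0.5] turn 0.4
after turn shift [ 35.6 225.2   0.4]
```

```bash
python3 -m inch '[[-1,7,38,0,0]]'; python3 c.py 3;python3 -m inch '[[-1,7,38,0,0]]'; python3 c.py 3;python3 -m inch '[[-1,6,38,0,0]]'; python3 c.py 3;python3 d.py 589 -118 140 -9.8; python3 -m inch '[[-1,6,38,0,0]]'; python3 c.py 3;python3 -m inch '[[-1,4,38,0,0]]'; python3 c.py 3;python3 d.py 589 -118 140 -9.8
```

```text
clock: 17.5
position: [0.5923, 0.0777, 0.1391]
ee_rot: [-0.004, 0.996, -0.081, -0.024]
contact_force: [1.5, -0.4, -2.7]
width: 0.0648
clock: 17.73
position: [0.5921, 0.0386, 0.1377]
ee_rot: [-0.004, 0.996, -0.081, -0.025]
contact_force: [0.8, -0.5, -3.0]
width: 0.0647
clock: 17.97
position: [0.5915, -0.0001, 0.1366]
ee_rot: [-0.004, 0.996, -0.082, -0.026]
contact_force: [1.1, -1.0, -4.2]
width: 0.0647
t 18.12 tcp [591.4  -7.5 136.5] yaw -9.7 tilt [-0.051  0.005] F [ 0.   1.3 -3.3] w 64.7
tool shift now mm [ 16.1 109.4  -3.9] turn 0.1
after turn shift [ 16.4 109.3  -3.5]
clock: 18.2
position: [0.5907, -0.0384, 0.1359]
ee_rot: [-0.004, 0.996, -0.082, -0.026]
contact_force: [0.5, -0.5, -4.8]
width: 0.0653
clock: 18.43
position: [0.5886, -0.0763, 0.1353]
ee_rot: [-0.004, 0.996, -0.083, -0.026]
contact_force: [1.3, -1.0, -3.0]
width: 0.0644
t 18.58 tcp [588.6 -83.7 135.3] yaw -9.8 tilt [-0.052  0.006] F [ 0.7  2.  -3.7] w 64.5
tool shift now mm [ 6.  33.7 -4.9] turn -0.0
after turn shift [ 6.3 33.7 -4.7]
```

```bash
python3 -m inch '[[-1,6.3,33.7,5,0]]'; python3 c.py 3; python3 d.py 589 -118 100 -9.8; python3 w.py w6 box_large_round=0 dish=0
```

```text
clock: 18.67
position: [0.5891, -0.1107, 0.1307]
ee_rot: [-0.004, 0.996, -0.083, -0.026]
contact_force: [0.7, -0.1, -3.2]
width: 0.065
t 18.82 tcp [ 588.8 -117.3  129.5] yaw -9.9 tilt [-0.053  0.007] F [-0.5  0.9 -3.3] w 65.0
tool shift now mm [ 1.9  0.5 29.4] turn -0.1
after turn shift [ 0.3  0.6 29.5]
box_large_round 0.78 [260. 187.] [ 585.7 -119.9    0. ]
box_large_round 0.19 [257. 247.] [ 572.7 -183.     0. ]
dish 0.64 [168.  83.] [518.7  -6.9   0. ]
```

View pics/w6.png

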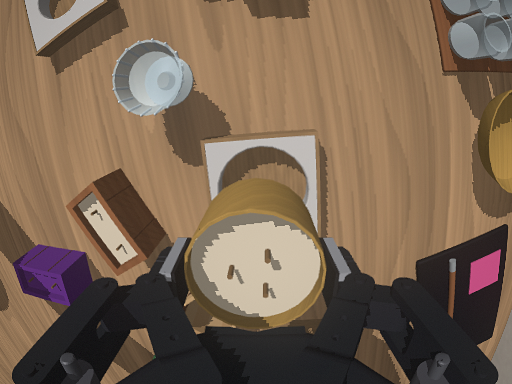

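The tin is over the large round hole at (262,172), and the dish is undisturbed at (152,78). Lowering.

```bash
python3 -m inch '[[-1,1,0,15,0],[-1,1,0,15,0],[-1,1,0,15,0],[-1,1,0,10,0]]'; python3 c.py 3; python3 d.py 588.5 -118.5 45 -9.8
```

```text
clock: 19.3
position: [0.5931, -0.1103, 0.0771]
ee_rot: [-0.002, 0.996, -0.082, -0.022]
contact_force: [-0.6, 0.1, -2.6]
width: 0.065
t 19.45 tcp [ 593.1 -111.    77.6] yaw -9.4 tilt [-0.045  0.007] F [ 0.7  1.2 -3.4] w 64.9
tool shift now mm [-1.8  8.2 32.7] turn 0.4
after turn shift [-3.2  8.2 32.6]
```

```bash
python3 -m inch '[[-1,-1,8.2,12,0.4]]'; python3 c.py 3; python3 d.py 588.5 -118.5 45 -9.8; python3 -m inch '[[-1,0,0.5,20,0]]'; python3 c.py 3; python3 d.py 588.5 -118.5 30 -9.8
```

```text
clock: 19.53
position: [0.5931, -0.118, 0.0683]
ee_rot: [-0.001, 0.996, -0.085, -0.019]
contact_force: [0.8, -0.5, -2.9]
width: 0.0648
t 19.68 tcp [ 589.9 -118.8   65.8] yaw -9.9 tilt [-0.045  0.008] F [ 0.7  0.1 -3.2] w 64.8
tool shift now mm [-0.5 -0.  20.9] turn -0.1
after turn shift [-1.5 -0.  20.8]
clock: 19.77
position: [0.5928, -0.1199, 0.05]
ee_rot: [-0.001, 0.996, -0.086, -0.018]
contact_force: [1.7, -1.3, -3.0]
width: 0.0649
t 19.92 tcp [ 588.1 -118.5   45.7] yaw -9.9 tilt [-0.047  0.008] F [-1.  -0.1 -3.5] w 65.0
tool shift now mm [ 1.1 -0.1 15.7] turn -0.1
after turn shift [ 0.4 -0.1 15.7]
```

```bash
python3 -m inch '[[-1,1,0,11,0]]'; python3 c.py 3; python3 d.py; python3 -m inch '[[-1,0,0,4,0]]'; python3 c.py 3; python3 d.py 588.5 -118.5 30 -9.8
```

```text
clock: 20.0
position: [0.5908, -0.1191, 0.0372]
ee_rot: [-0.002, 0.996, -0.086, -0.021]
contact_force: [0.6, 0.1, -3.4]
width: 0.0646
t 20.15 tcp [ 588.3 -118.4   34.4] yaw -9.9 tilt [-0.048  0.009] F [ 0.6  0.5 -3.1] w 65.0
clock: 20.23
position: [0.589, -0.1186, 0.0313]
ee_rot: [-0.002, 0.996, -0.086, -0.023]
contact_force: [0.7, -0.1, -4.0]
width: 0.0645
t 20.38 tcp [ 587.9 -118.3   30.4] yaw -9.9 tilt [-0.049  0.009] F [ 0.2  0.4 -3.6] w 64.8
tool shift now mm [0.6 0.1 0.3] turn -0.1
after turn shift [0.6 0.1 0.4]
```

```bash
python3 -m inch '[[-1,0.5,0,2,0]]'; python3 c.py 2; python3 d.py
```

```text
clock: 20.47
position: [0.5886, -0.1184, 0.0289]
ee_rot: [-0.002, 0.996, -0.086, -0.024]
contact_force: [-5.4, 3.9, 17.0]
width: 0.0648
t 20.57 tcp [ 588.7 -118.4   29. ] yaw -9.9 tilt [-0.048  0.009] F [-0.6  0.1 -1. ] w 65.3
```

```bash
python3 -m inch '[[-1,0,0,1,0],[0.7,0,0,0,0],[1,0,0,0,0],[1,0,0,0,0],[1,0,0,0,0],[1,0,0,0,0]]'; python3 c.py 2;python3 -m inch '[[1,0,0,-15,0]]'; python3 c.py 2; python3 -m inch '[[1,0,0,-35,0]]'; python3 c.py 3; python3 -m inch '[[1,0,0,-38,0]]'; python3 c.py 3;python3 -m inch '[[1,0,0,-38,0]]'; python3 c.py 3;  python3 d.py 442 -123 150 22.9; python3 w.py w7 tin_center=30.5 trough_center=27.5
```

```text
clock: 21.07
position: [0.5906, -0.1191, 0.0301]
ee_rot: [-0.002, 0.996, -0.086, -0.022]
contact_force: [0.0, 0.1, 0.0]
width: 0.0853
clock: 21.25
position: [0.5889, -0.1186, 0.0426]
ee_rot: [-0.002, 0.996, -0.086, -0.025]
contact_force: [-0.3, 0.5, -0.3]
width: 0.085
clock: 21.43
position: [0.5894, -0.1185, 0.0759]
ee_rot: [-0.003, 0.996, -0.086, -0.026]
contact_force: [-0.8, -1.0, -0.6]
width: 0.0851
clock: 21.67
position: [0.5919, -0.119, 0.1148]
ee_rot: [-0.002, 0.996, -0.086, -0.025]
contact_force: [-0.6, -0.5, -1.3]
width: 0.0855
clock: 21.9
position: [0.5947, -0.1196, 0.1539]
ee_rot: [-0.002, 0.996, -0.086, -0.023]
contact_force: [-1.6, 0.5, -2.2]
width: 0.0852
t 22.05 tcp [ 601.8 -121.8  162.8] yaw -9.9 tilt [-0.025  0.001] F [ 0.1  0.2 -0.7] w 85.4
tool shift now mm [-156.8   28.5   16.8] turn -32.8
after turn shift [-147.6  -61.1   12.8]
tin_center 0.86 [246. 180.] [ 590.9 -116.8   30.5]
trough_center 0.9 [112. 209.] [ 439.2 -124.7   27.5]
trough_center 0.79 [ 51. 257.] [ 314.7 -175.3   27.5]
```

View pics/w7.png

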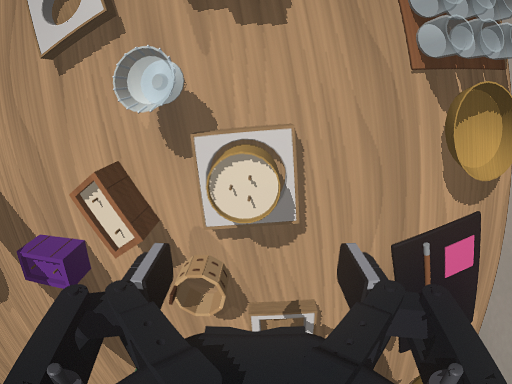

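The tin sits in its hole at (245,185). The trough is at (112,209) in the wrist view, which agrees to about 3 mm. I go to it.

```bash
python3 -m inch '[[1,0,0,-1,-6],[1,0,0,-1,-7],[1,0,0,-1,-7],[1,0,0,-1,-7],[1,0,0,-1,-6]]'; python3 c.py 3; python3 d.py 441 -124 150 22.9; python3 -m inch '[[1,-18,-8,0,0],[1,-22,-9,0,0],[1,-25,-11,0,0],[1,-25,-11,0,0],[1,-22,-9,0,0],[1,-18,-8,0,0]]'; python3 c.py 3; python3 d.py 441 -124 120 22.9;
```

```text
clock: 22.62
position: [0.5938, -0.1194, 0.1548]
ee_rot: [-0.01, 0.977, 0.21, -0.023]
contact_force: [0.9, 0.4, 0.2]
width: 0.0853
t 22.77 tcp [ 594.1 -119.4  155.2] yaw 23.8 tilt [-0.048  0.009] F [-0.1  0.3 -0.1] w 85.6
tool shift now mm [-141.6  -57.2   12.5] turn 0.9
after turn shift [-142.8  -55.3    5.2]
clock: 23.27
position: [0.4499, -0.119, 0.1559]
ee_rot: [-0.01, 0.98, 0.198, -0.025]
contact_force: [-0.2, -0.2, -0.3]
width: 0.0855
t 23.42 tcp [ 450.7 -119.1  156.4] yaw 22.8 tilt [-0.051  0.011] F [0.6 0.3 0.2] w 85.7
tool shift now mm [-9.3  1.9 36.8] turn -0.1
after turn shift [-10.8   0.8  36.4]
```

```bash
python3 -m inch '[[1,-4,0.5,16,0],[1,-3,0.5,16,0]]'; python3 c.py 4; python3 d.py 441 -124 90 22.9; python3 w.py w8 trough_center=27.5
```

```text
clock: 23.58
position: [0.448, -0.1239, 0.1268]
ee_rot: [-0.007, 0.98, 0.196, -0.019]
contact_force: [-0.8, 0.6, -0.7]
width: 0.0853
t 23.78 tcp [ 447.6 -123.7  126.8] yaw 22.7 tilt [-0.043  0.008] F [-0.1  0.4  0.3] w 85.3
tool shift now mm [-4.9 -1.4 37. ] turn -0.2
after turn shift [-6.2 -2.3 36.8]
trough_center 0.75 [105. 196.] [ 312.6 -181.5   27.5]
trough_center 0.7 [251. 195.] [ 440.2 -125.7   27.5]
```

View pics/w8.png

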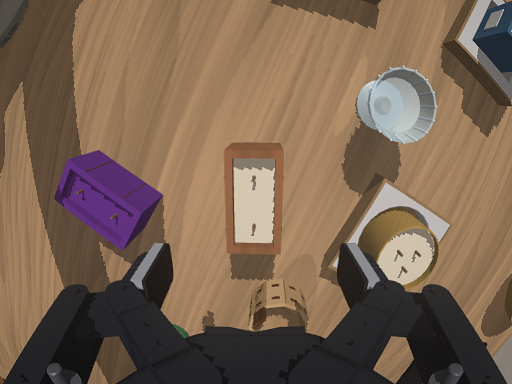

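```bash
python3 -m inch '[[1,-4,-2,35,0]]'; python3 c.py 4; python3 d.py 441 -124.5 60 22.9;python3 -m inch '[[1,0,0,32,0]]'; python3 c.py 4; python3 d.py 441 -124.5 28 22.9
```

```text
clock: 23.97
position: [0.4492, -0.1259, 0.0977]
ee_rot: [-0.003, 0.98, 0.197, -0.013]
contact_force: [1.5, -0.8, -0.7]
width: 0.0855
t 24.17 tcp [ 442.3 -123.2   92.9] yaw 22.7 tilt [-0.042  0.008] F [ 0.7  0.4 -0.2] w 85.2
tool shift now mm [-0.5  1.5 32.9] turn -0.2
after turn shift [-1.7  0.7 32.9]
clock: 24.25
position: [0.4471, -0.1254, 0.066]
ee_rot: [-0.004, 0.98, 0.197, -0.014]
contact_force: [2.0, -0.7, 0.3]
width: 0.0855
t 24.45 tcp [ 441.4 -123.    61.9] yaw 22.7 tilt [-0.042  0.008] F [ 0.7 -0.2 -0.1] w 85.7
tool shift now mm [ 0.3  2.  33.8] turn -0.2
after turn shift [-0.9  1.2 33.9]
```

```bash
python3 -m inch '[[1,0.5,1,25,0]]'; python3 c.py 4; python3 d.py 441 -124.5 28 22.9;python3 -m inch '[[1,0.5,0.5,9,0]]'; python3 c.py 3; python3 d.py 441 -124.5 28 22.9; python3 -m inch '[[-1,0,0,0,0],[-1,0,0,0,0],[-1,0,0,0,0],[-1,0,0,0,0],[-1,0,0,0,0],[-1,0,0,0,0],[-1,0,0,0,0],[-1,0,0,0,0]]' 40; python3 d.py
```

```text
clock: 24.53
position: [0.4458, -0.1254, 0.0411]
ee_rot: [-0.005, 0.98, 0.197, -0.015]
contact_force: [1.1, -1.1, 0.5]
width: 0.0856
t 24.73 tcp [ 441.7 -123.7   37.9] yaw 22.7 tilt [-0.041  0.007] F [0.5 0.5 0.5] w 85.2
tool shift now mm [-0.6  0.7  9.9] turn -0.2
after turn shift [-0.9  0.5  9.9]
clock: 24.82
position: [0.4439, -0.1247, 0.031]
ee_rot: [-0.006, 0.98, 0.197, -0.017]
contact_force: [-0.8, -0.6, 0.1]
width: 0.0853
t 24.97 tcp [ 442.1 -124.    29.2] yaw 22.7 tilt [-0.041  0.007] F [0.3 0.2 0.4] w 85.6
tool shift now mm [-1.1  0.1  1.2] turn -0.2
after turn shift [-1.2  0.1  1.2]
clock: 25.63
position: [0.4426, -0.124, 0.0306]
ee_rot: [-0.007, 0.98, 0.196, -0.019]
contact_force: [-1.2, -0.7, 0.3]
width: 0.0432
t 25.63 tcp [ 442.6 -124.    30.6] yaw 22.7 tilt [-0.04   0.007] F [-1.2 -0.7  0.3] w 43.2
```

```bash
python3 -m inch '[[-1,0,0,-15,0]]'; python3 c.py 2; python3 -m inch '[[-1,0,0,-35,0]]'; python3 c.py 3; python3 -m inch '[[-1,0,0,-38,0]]'; python3 c.py 3;  python3 -m inch '[[-1,0,0,-32,0]]'; python3 c.py 5; python3 d.py 595.3 -348.5 150 -6.7; python3 w.py w9 tub=0 box_oblong=0
```

```text
clock: 25.72
position: [0.441, -0.1232, 0.0438]
ee_rot: [-0.009, 0.98, 0.196, -0.021]
contact_force: [1.0, -0.2, -1.6]
width: 0.0434
clock: 25.9
position: [0.4412, -0.123, 0.0772]
ee_rot: [-0.01, 0.98, 0.196, -0.023]
contact_force: [-0.9, -0.5, -2.7]
width: 0.0431
clock: 26.13
position: [0.4433, -0.1235, 0.1154]
ee_rot: [-0.009, 0.98, 0.196, -0.022]
contact_force: [-0.5, -0.1, -3.4]
width: 0.0435
clock: 26.37
position: [0.446, -0.1243, 0.1485]
ee_rot: [-0.008, 0.98, 0.196, -0.02]
contact_force: [-1.2, 0.5, -2.4]
width: 0.0429
t 26.62 tcp [ 449.9 -126.   152.3] yaw 22.7 tilt [-0.031  0.003] F [ 0.1  0.2 -1.9] w 43.3
tool shift now mm [ 48.4 261.4  -2.8] turn 29.4
after turn shift [170.4 204.    2.3]
tub 0.57 [166. 343.] [ 420.8 -394.5    0. ]
```

View pics/w9.png

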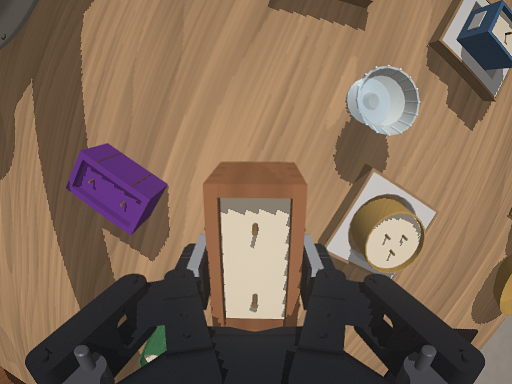

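The trough is held upright at (255,245). I turn and carry it to the oblong box.

```bash
python3 -m inch '[[-1,0,0,-3,5],[-1,0,0,-3,6],[-1,0,0,-2,6],[-1,0,0,-2,6],[-1,0,0,-2,6]]'; python3 c.py 3; python3 d.py 595.3 -348.5 155 -6.7
```

```text
clock: 27.18
position: [0.4466, -0.1245, 0.1586]
ee_rot: [-0.003, 0.998, -0.066, -0.022]
contact_force: [-0.1, -0.3, -0.4]
width: 0.0435
t 27.33 tcp [ 446.8 -124.6  158.8] yaw -7.1 tilt [-0.042  0.008] F [ 0.8 -0.5 -1.3] w 43.4
tool shift now mm [175.1 203.8  -4.3] turn -0.4
after turn shift [173.6 205.1   3.8]
```

```bash
python3 -m inch '[[-1,10,12,-1,0],[-1,20,23,-1,0],[-1,25,30,-1,0],[-1,25,30,-1,0],[-1,25,30,-1,0],[-1,25,30,-1,0],[-1,20,24,0,0],[-1,12,14,0,0]]'; python3 c.py 4; python3 d.py 595.3 -348.5 130 -6.7
```

```text
clock: 28.0
position: [0.5893, -0.3454, 0.1506]
ee_rot: [-0.003, 0.998, -0.05, -0.024]
contact_force: [0.3, -0.2, -1.4]
width: 0.0435
t 28.2 tcp [ 587.  -341.5  150.5] yaw -5.8 tilt [-0.05   0.013] F [-0.4 -0.2 -1.6] w 43.4
tool shift now mm [10.   6.3 20. ] turn 0.9
after turn shift [ 9.1  6.  20.5]
```

```bash
python3 -m inch '[[-1,9.5,6,22,0.9]]'; python3 c.py 4; python3 d.py 595.3 -348.5 100 -6.7;  python3 w.py w10 box_oblong=0
```

```text
clock: 28.28
position: [0.5957, -0.3482, 0.1324]
ee_rot: [-0.004, 0.998, -0.058, -0.023]
contact_force: [1.4, -0.2, -0.5]
width: 0.0433
t 28.48 tcp [ 593.7 -346.9  127.5] yaw -6.6 tilt [-0.053  0.015] F [-0.  -0.5 -0.3] w 43.5
tool shift now mm [ 3.2  1.7 27.3] turn 0.1
after turn shift [ 1.8  1.4 27.5]
```

View pics/w10.png

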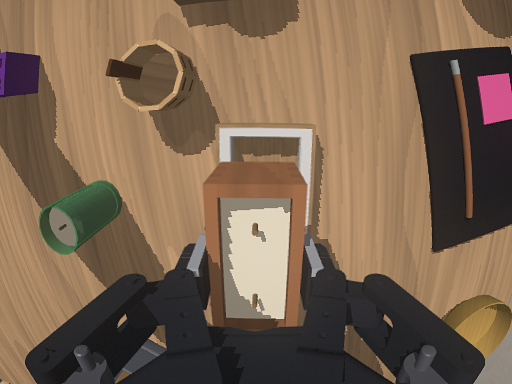

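The trough is over the oblong hole at (266,150) and aligned. The tub stands undisturbed at (155,75). Lowering.

```bash
python3 -m inch '[[-1,3,1.5,30,0]]'; python3 c.py 4; python3 d.py 596 -348.5 70 -6.7; python3 -m inch '[[-1,3,1,25,0]]'; python3 c.py 4; python3 d.py 596 -348.5 50 -6.7
```

```text
clock: 28.67
position: [0.5996, -0.351, 0.1062]
ee_rot: [-0.001, 0.998, -0.057, -0.019]
contact_force: [1.2, -0.8, -1.0]
width: 0.0435
t 28.87 tcp [ 595.3 -348.3   99.3] yaw -6.6 tilt [-0.051  0.014] F [ 0.3 -0.9 -2. ] w 43.2
tool shift now mm [ 2.2  0.4 29.2] turn 0.1
after turn shift [ 0.7  0.2 29.3]
clock: 28.95
position: [0.6003, -0.3515, 0.0807]
ee_rot: [-0.002, 0.998, -0.057, -0.021]
contact_force: [1.5, -0.8, -1.1]
width: 0.0435
t 29.15 tcp [ 596.8 -349.1   75. ] yaw -6.6 tilt [-0.051  0.014] F [-0.1  0.5  0. ] w 43.3
tool shift now mm [ 0.4 -0.3 25. ] turn 0.1
after turn shift [-0.9 -0.5 25. ]
```

```bash
python3 -m inch '[[-1,0.5,-0.5,24,0]]'; python3 c.py 4; python3 d.py 596 -348.5 38 -6.7; python3 -m inch '[[-1,0.5,0,13,0]]'; python3 c.py 4; python3 d.py 596 -348.5 36 -6.7
```

```text
clock: 29.23
position: [0.6, -0.3511, 0.0572]
ee_rot: [-0.002, 0.998, -0.057, -0.021]
contact_force: [1.4, -1.3, -1.4]
width: 0.0438
t 29.43 tcp [ 596.1 -348.3   51.8] yaw -6.6 tilt [-0.051  0.014] F [ 0.3  0.3 -1.2] w 43.6
tool shift now mm [ 0.6  0.3 13.8] turn 0.1
after turn shift [-0.1  0.2 13.8]
clock: 29.52
position: [0.5984, -0.3499, 0.0425]
ee_rot: [-0.003, 0.998, -0.057, -0.023]
contact_force: [0.3, -0.2, -1.0]
width: 0.0431
t 29.72 tcp [ 595.8 -348.1   38.8] yaw -6.6 tilt [-0.052  0.014] F [ 1.   0.  -1.6] w 43.2
tool shift now mm [0.4 0.4 2.7] turn 0.1
after turn shift [0.3 0.4 2.8]
```

```bash
python3 -m inch '[[-1,0,0,3.5,0]]'; python3 c.py 3; python3 d.py; python3 -m inch '[[-1,0,0,1.5,0]]'; python3 c.py 2; python3 d.py
```

```text
clock: 29.8
position: [0.5963, -0.3485, 0.0362]
ee_rot: [-0.005, 0.998, -0.057, -0.025]
contact_force: [-0.4, -0.2, -1.7]
width: 0.0438
t 29.95 tcp [ 595.5 -348.    35.1] yaw -6.6 tilt [-0.052  0.014] F [-0.2 -0.9 -1.7] w 43.3
clock: 30.03
position: [0.5956, -0.3484, 0.0342]
ee_rot: [-0.005, 0.998, -0.057, -0.026]
contact_force: [-1.3, -2.2, 6.7]
width: 0.0432
t 30.13 tcp [ 595.6 -348.3   34.3] yaw -6.6 tilt [-0.051  0.014] F [-1.4 -1.2  1.3] w 43.3
```

```bash
python3 -m inch '[[-1,0,0,0.5,0],[0.6,0,0,0,0],[1,0,0,0,0],[1,0,0,0,0],[1,0,0,0,0],[1,0,0,0,0]]'; python3 c.py 2;python3 -m inch '[[1,0,0,-15,0]]'; python3 c.py 2; python3 -m inch '[[1,0,0,-35,0]]'; python3 c.py 3; python3 -m inch '[[1,0,0,-38,0]]'; python3 c.py 3;python3 -m inch '[[1,0,0,-38,0]]'; python3 c.py 6;  python3 d.py 420.5 -345.5 160 -6.7; python3 w.py w11 trough_center=30.5 tumbler_center=42.5
```

```text
clock: 30.63
position: [0.5963, -0.3484, 0.0346]
ee_rot: [-0.005, 0.998, -0.057, -0.025]
contact_force: [-0.2, -0.5, -0.3]
width: 0.0852
clock: 30.82
position: [0.595, -0.3472, 0.0467]
ee_rot: [-0.007, 0.998, -0.057, -0.028]
contact_force: [-1.4, 0.4, 0.3]
width: 0.0853
clock: 31.0
position: [0.5958, -0.347, 0.0797]
ee_rot: [-0.008, 0.998, -0.057, -0.029]
contact_force: [-1.0, 1.2, -1.0]
width: 0.0851
clock: 31.23
position: [0.5988, -0.3483, 0.1191]
ee_rot: [-0.007, 0.998, -0.057, -0.028]
contact_force: [-0.2, -0.0, -1.7]
width: 0.0852
clock: 31.47
position: [0.602, -0.3497, 0.1589]
ee_rot: [-0.005, 0.998, -0.057, -0.025]
contact_force: [-0.2, 0.3, -1.8]
width: 0.0853
t 31.77 tcp [ 605.9 -352.3  165.9] yaw -6.6 tilt [-0.038  0.004] F [-0.2 -0.1 -0.8] w 85.2
tool shift now mm [-184.7   14.5   12.9] turn 0.1
after turn shift [-185.    14.9    5.9]
trough_center 0.82 [ 7. 73.] [ 312.4 -176.8   30.5]
trough_center 0.74 [250. 181.] [ 595.8 -350.    30.5]
tumbler_center 0.61 [ 89. 197.] [ 422.7 -344.5   42.5]
```

View pics/w11.png

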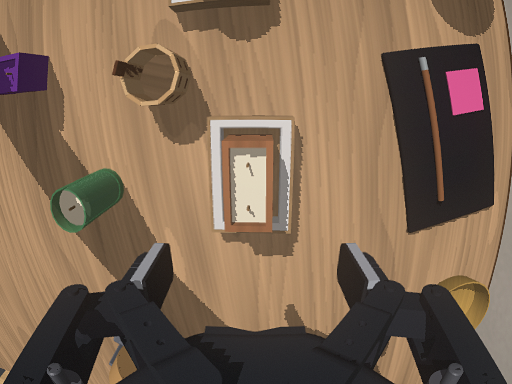

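The trough is in its box at (248,185), with its wrist fix within 1.5 mm of the box centre. The tumbler is at (88,200). I go there.

```bash
python3 -m inch '[[1,-14,1,-3,0],[1,-26,2,-2,0],[1,-32,2,-2,0],[1,-32,2,-2,0],[1,-30,2,-2,0],[1,-24,2,-2,0],[1,-12,1,-1,0]]'; python3 c.py 4; python3 d.py 421 -345 140 -6.7; python3 w.py w12 tumbler_center=42.5
```

```text
clock: 32.5
position: [0.431, -0.342, 0.1775]
ee_rot: [-0.005, 0.998, -0.055, -0.023]
contact_force: [-0.3, -0.7, -0.3]
width: 0.0852
t 32.7 tcp [ 435.  -343.3  177.9] yaw -6.3 tilt [-0.042  0.01 ] F [ 0.3 -0.4 -0.4] w 85.1
tool shift now mm [-12.1   3.5  38.4] turn 0.4
after turn shift [-13.7   3.4  37.9]
tumbler_center 0.75 [244. 186.] [ 418.3 -344.8   42.5]
```

View pics/w12.png

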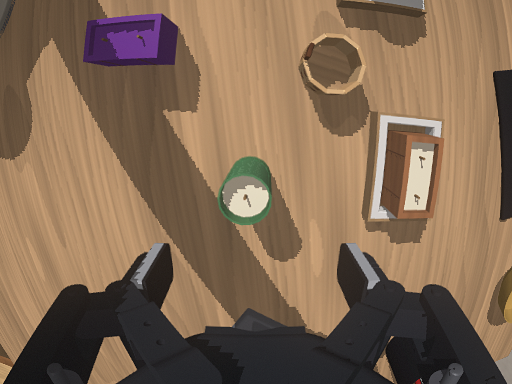

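```bash
python3 -m inch '[[1,-12,3,30,0]]'; python3 c.py 4; python3 d.py 420 -345 110 -6.7; python3 -m inch '[[1,0,0,30,0]]'; python3 c.py 4; python3 d.py 420 -345 90 -6.7
```

```text
clock: 32.88
position: [0.4282, -0.3482, 0.1525]
ee_rot: [0.0, 0.998, -0.053, -0.015]
contact_force: [0.9, -0.8, 0.1]
width: 0.0855
t 33.08 tcp [ 422.6 -344.3  147.6] yaw -6.2 tilt [-0.043  0.012] F [-0.5 -0.1  1.1] w 85.4
tool shift now mm [-0.9  1.3 37.7] turn 0.5
after turn shift [-2.5  1.  37.6]
clock: 33.17
position: [0.4262, -0.3479, 0.123]
ee_rot: [-0.0, 0.998, -0.054, -0.016]
contact_force: [0.5, -1.0, 0.1]
width: 0.0856
t 33.37 tcp [ 422.  -344.   118.2] yaw -6.2 tilt [-0.043  0.012] F [-0.4 -0.8  0.4] w 85.5
tool shift now mm [-0.7  1.4 28.3] turn 0.5
after turn shift [-1.9  1.2 28.2]
```

```bash
python3 -m inch '[[1,-0.5,1,30,0]]'; python3 c.py 4; python3 d.py 420 -345 70 -6.7; python3 -m inch '[[1,0,0,25,0]]'; python3 c.py 4; python3 d.py 420 -345 44 -6.7; python3 w.py w13 tumbler_center=42.5
```

```text
clock: 33.45
position: [0.4248, -0.3485, 0.0941]
ee_rot: [-0.0, 0.998, -0.054, -0.016]
contact_force: [1.6, -1.8, 0.6]
width: 0.0852
t 33.65 tcp [ 420.5 -344.7   89.3] yaw -6.2 tilt [-0.043  0.012] F [ 0.3 -0.7  0.4] w 85.4
tool shift now mm [ 0.3  0.5 19.3] turn 0.5
after turn shift [-0.5  0.3 19.3]
clock: 33.73
position: [0.4232, -0.348, 0.0694]
ee_rot: [-0.001, 0.998, -0.054, -0.017]
contact_force: [0.8, -0.5, -0.4]
width: 0.0854
t 33.93 tcp [ 419.8 -344.7   65.4] yaw -6.2 tilt [-0.042  0.012] F [-0.4 -0.6  1.1] w 85.3
tool shift now mm [ 1.2  0.5 21.3] turn 0.5
after turn shift [ 0.3  0.3 21.4]
tumbler_center 0.97 [257. 230.] [ 419.8 -344.2   42.5]
```

View pics/w13.png

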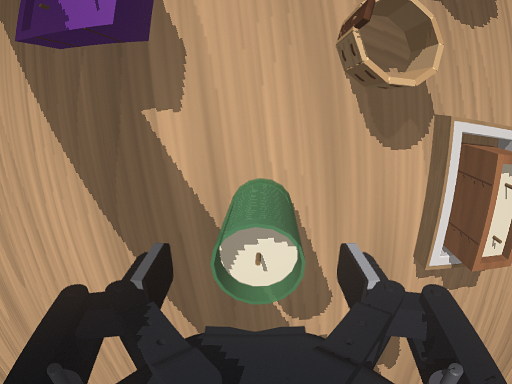

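The tumbler is centred between the jaws at (258,245), and the network fix agrees. I close on it gently.

```bash
python3 -m inch '[[1,1,0.3,19,0]]'; python3 c.py 4; python3 -m inch '[[-1,0,0,0,0],[-1,0,0,0,0],[-1,0,0,0,0],[-1,0,0,0,0],[-1,0,0,0,0],[-1,0,0,0,0],[-1,0,0,0,0],[-1,0,0,0,0]]' 35; python3 d.py; python3 -m inch '[[-1,0,0,-15,0]]'; python3 c.py 2; python3 -m inch '[[-1,0,0,-35,0]]'; python3 c.py 3; python3 -m inch '[[-1,0,0,-38,0]]'; python3 c.py 3;  python3 -m inch '[[-1,0,0,-25,0]]'; python3 c.py 5; python3 d.py 419 126 165 -6.7
```

```text
clock: 34.12
position: [0.4229, -0.3479, 0.0506]
ee_rot: [-0.001, 0.998, -0.054, -0.017]
contact_force: [0.8, -1.1, -0.3]
width: 0.0854
clock: 34.98
position: [0.4218, -0.3466, 0.0507]
ee_rot: [-0.003, 0.998, -0.054, -0.019]
contact_force: [-0.6, -0.1, -1.7]
width: 0.0452
t 34.98 tcp [ 421.8 -346.6   50.7] yaw -6.2 tilt [-0.038  0.007] F [-0.6 -0.1 -1.7] w 45.2
clock: 35.07
position: [0.4204, -0.3449, 0.0633]
ee_rot: [-0.005, 0.998, -0.054, -0.021]
contact_force: [0.1, -0.0, -1.3]
width: 0.0456
clock: 35.25
position: [0.4209, -0.3443, 0.0965]
ee_rot: [-0.006, 0.998, -0.054, -0.023]
contact_force: [-0.6, 0.0, -1.8]
width: 0.0454
clock: 35.48
position: [0.4228, -0.3451, 0.135]
ee_rot: [-0.005, 0.998, -0.054, -0.022]
contact_force: [-0.3, 0.9, -2.1]
width: 0.0456
clock: 35.72
position: [0.4258, -0.3473, 0.1628]
ee_rot: [-0.002, 0.998, -0.054, -0.019]
contact_force: [0.9, 0.3, -2.9]
width: 0.0446
t 35.97 tcp [ 428.2 -349.6  166.3] yaw -6.2 tilt [-0.03 -0.  ] F [ 0.1 -0.3 -1.4] w 44.8
tool shift now mm [ -60.4 -471.9    1.5] turn 0.5
after turn shift [ -64.6 -471.3    1.3]
```

```bash
python3 -m inch '[[-1,-2,-12,-1,0],[-1,-4,-24,-1,0],[-1,-4,-32,-1,0],[-1,-4,-32,-1,0],[-1,-4,-32,-1,0],[-1,-4,-32,-1,0],[-1,-4,-32,-1,0],[-1,-4,-24,-1,0],[-1,-2,-12,-1,0]]'; python3 c.py 4; python3 d.py 419 126 165 -6.7
```

```text
clock: 36.72
position: [0.4112, -0.0988, 0.1627]
ee_rot: [-0.007, 0.998, -0.058, -0.027]
contact_force: [-0.7, 0.3, -1.2]
width: 0.0453
t 36.92 tcp [ 413.1 -102.5  163.4] yaw -6.7 tilt [-0.05   0.014] F [-0.3  0.3 -1.6] w 45.3
tool shift now mm [ -20.9 -227.7    1.3] turn -0.0
after turn shift [ -20.8 -227.7   -1.6]
```

```bash
python3 -m inch '[[-1,-1,-12,-1,0],[-1,-1,-24,-1,0],[-1,-2,-32,-1,0],[-1,-2,-32,-1,0],[-1,-2,-32,-1,0],[-1,-2,-32,-1,0],[-1,-2,-24,-1,0],[-1,-1,-12,-1,0]]'; python3 c.py 4; python3 d.py 419 126 145 -6.7
```

```text
clock: 37.58
position: [0.43, 0.0934, 0.1697]
ee_rot: [-0.002, 0.997, -0.069, -0.025]
contact_force: [0.5, -0.4, -1.1]
width: 0.0451
t 37.78 tcp [429.7  90.9 169.6] yaw -7.9 tilt [-0.051  0.007] F [-1.1  0.1 -1.9] w 45.0
tool shift now mm [-14.2 -33.3  25.4] turn -1.2
after turn shift [-14.8 -33.6  24.6]
```

```bash
python3 -m inch '[[-1,-13,-33.5,15,0]]'; python3 c.py 4; python3 d.py 420 126 125 -6.7; python3 w.py w14 box_small_round=0
```

```text
clock: 37.87
position: [0.4255, 0.1211, 0.157]
ee_rot: [0.0, 0.997, -0.072, -0.021]
contact_force: [2.4, 1.4, -2.0]
width: 0.0452
t 38.07 tcp [420.4 125.  154.8] yaw -7.9 tilt [-0.052  0.005] F [ 0.3  0.3 -2. ] w 45.4
tool shift now mm [ 1.  -1.  29.7] turn -1.2
after turn shift [-0.5 -1.  29.8]
box_small_round 0.93 [262. 174.] [419.3 128.3   0. ]
```

View pics/w14.png

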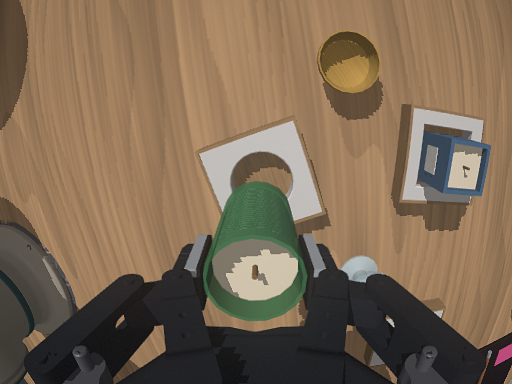

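The tumbler is over the small round hole at (262,178). Lowering to a TCP height of about 54 mm.

```bash
python3 -m inch '[[-1,1,-1,30,0]]'; python3 c.py 4; python3 d.py 420 126.5 95 -7.9; python3 -m inch '[[-1,1,-1,28,0]]'; python3 c.py 4; python3 d.py 420.5 126.5 75 -7.9
```

```text
clock: 38.25
position: [0.4263, 0.1252, 0.1295]
ee_rot: [-0.002, 0.997, -0.07, -0.019]
contact_force: [1.6, 1.2, -1.4]
width: 0.0453
t 38.45 tcp [420.7 124.9 125.4] yaw -8.0 tilt [-0.052  0.005] F [ 0.9 -0.3 -1.3] w 45.5
tool shift now mm [ 0.7 -1.5 30.4] turn -0.1
after turn shift [-0.9 -1.5 30.4]
clock: 38.53
position: [0.4256, 0.126, 0.1018]
ee_rot: [-0.002, 0.997, -0.07, -0.02]
contact_force: [1.9, 0.4, -1.5]
width: 0.0454
t 38.73 tcp [420.5 125.7  98.2] yaw -8.0 tilt [-0.052  0.005] F [ 0.9  0.7 -2.5] w 45.4
tool shift now mm [ 1.1 -0.9 23.1] turn -0.1
after turn shift [-0.1 -0.8 23.2]
```

```bash
python3 -m inch '[[-1,1,-0.8,23,0]]'; python3 c.py 4; python3 d.py 420.5 126.5 60 -7.9; python3 -m inch '[[-1,1,0,14,0]]'; python3 c.py 4; python3 d.py 420.5 126.5 54 -7.9
```

```text
clock: 38.82
position: [0.4248, 0.1269, 0.0791]
ee_rot: [-0.002, 0.997, -0.07, -0.021]
contact_force: [1.2, -0.4, -1.1]
width: 0.0451
t 39.02 tcp [420.7 126.5  76.1] yaw -8.0 tilt [-0.052  0.005] F [ 0.4  0.4 -1.2] w 45.0
tool shift now mm [ 0.6 -0.1 16.1] turn -0.1
after turn shift [-0.2 -0.  16.1]
clock: 39.1
position: [0.4237, 0.1268, 0.0649]
ee_rot: [-0.002, 0.997, -0.07, -0.023]
contact_force: [0.1, -0.0, -1.4]
width: 0.0451
t 39.3 tcp [421.3 126.5  63. ] yaw -8.0 tilt [-0.051  0.005] F [-0.4  0.1 -1.6] w 45.2
tool shift now mm [-0.3  0.1  9. ] turn -0.1
after turn shift [-0.8  0.1  9. ]
```

```bash
python3 -m inch '[[-1,0,0,7,0]]'; python3 c.py 3; python3 d.py; python3 -m inch '[[-1,0,0,2,0]]'; python3 c.py 3; python3 d.py
```

```text
clock: 39.38
position: [0.4225, 0.1267, 0.0575]
ee_rot: [-0.001, 0.997, -0.07, -0.024]
contact_force: [0.1, -0.4, -1.7]
width: 0.0453
t 39.53 tcp [420.8 126.5  56. ] yaw -8.0 tilt [-0.051  0.005] F [ 0.4 -0.1 -1.4] w 45.6
clock: 39.62
position: [0.421, 0.1265, 0.0544]
ee_rot: [-0.001, 0.997, -0.07, -0.025]
contact_force: [0.4, -0.4, -2.2]
width: 0.0455
t 39.77 tcp [420.5 126.5  54. ] yaw -8.0 tilt [-0.052  0.005] F [ 0.4 -0.1 -0.8] w 45.1
```

```bash
python3 -m inch '[[-1,0,0,1.5,0]]'; python3 c.py 3; python3 d.py; python3 -m inch '[[0.2,0,0,0,0],[0.5,0,0,0,0],[1,0,0,0,0],[1,0,0,0,0],[1,0,0,0,0],[1,0,0,0,0]]'; python3 c.py 2; python3 d.py
```

```text
clock: 39.85
position: [0.4207, 0.1266, 0.0535]
ee_rot: [-0.001, 0.997, -0.07, -0.026]
contact_force: [-4.6, -0.6, 24.6]
width: 0.0452
t 40.0 tcp [420.7 126.5  53.7] yaw -8.0 tilt [-0.051  0.005] F [-1.9 -0.3  8.6] w 45.2
clock: 40.5
position: [0.4218, 0.1267, 0.0545]
ee_rot: [-0.001, 0.997, -0.07, -0.024]
contact_force: [0.6, -0.2, -0.2]
width: 0.0857
t 40.6 tcp [421.7 126.7  54.5] yaw -8.0 tilt [-0.048  0.006] F [-0.7 -0.1 -0.5] w 85.3
```

Released. I lift straight up and away, then check all four from the fixed cameras.

```bash
python3 -m inch '[[1,-0.5,0,-15,0]]'; python3 c.py 2; python3 -m inch '[[1,-1,0,-35,0]]'; python3 c.py 3; python3 -m inch '[[1,-1,0,-38,0]]'; python3 c.py 3;python3 -m inch '[[1,0,0,-38,0]]'; python3 c.py 3; python3 -m inch '[[1,0,0,-38,0]]'; python3 c.py 5; python3 w.py w15 tumbler_center=45.5; python3 -m inch '[[1,-25,0,0,0],[1,-30,-10,0,0],[1,-30,-15,0,0],[1,-20,-15,0,0]]'; python3 c.py 4; python3 d.py
sed -e 's/,.42,-.34)/,.419,.126)/' -e 's/,.434,.345)/,.615,.13)/' -e 's/,.607,.345)/,.589,-.118)/' -e 's/,.445,-.128)/,.595,-.349)/' -e 's/+\[v\[0\],v\[1\],0\]/+[v[0],v[1],.003 if "center" in n else 0]/' m3.py > m4.py; python3 m4.py
python3 - <<'E'
from h import *
T=eyes.get_image("top"); S=eyes.get_image("scene")
cv2.imwrite("pics/fT.png",cv2.resize(T["frame"][120:270,130:430,::-1],(800,400),interpolation=cv2.INTER_CUBIC))
cv2.imwrite("pics/fS.png",cv2.resize(S["frame"][110:320,90:400,::-1],(800,542),interpolation=cv2.INTER_CUBIC))
E
```

```text
clock: 40.68
position: [0.4199, 0.1264, 0.0677]
ee_rot: [-0.001, 0.997, -0.07, -0.027]
contact_force: [-0.2, -0.3, 1.0]
width: 0.0858
clock: 40.87
position: [0.4195, 0.1262, 0.1014]
ee_rot: [-0.0, 0.997, -0.07, -0.029]
contact_force: [-0.7, -0.1, -0.8]
width: 0.0853
clock: 41.1
position: [0.4211, 0.1262, 0.1398]
ee_rot: [-0.001, 0.997, -0.07, -0.027]
contact_force: [0.2, -0.7, -0.6]
width: 0.0855
clock: 41.33
position: [0.4234, 0.1261, 0.1781]
ee_rot: [-0.001, 0.997, -0.07, -0.026]
contact_force: [-0.2, -0.2, -1.1]
width: 0.0855
clock: 41.57
position: [0.4256, 0.1259, 0.2159]
ee_rot: [-0.001, 0.997, -0.07, -0.025]
contact_force: [0.1, 0.1, -0.4]
width: 0.0854
tumbler_center 0.65 [248. 172.] [417.4 130.2  45.5]
clock: 42.25
position: [0.331, 0.1789, 0.2187]
ee_rot: [-0.0, 0.997, -0.074, -0.022]
contact_force: [0.2, -0.2, -0.0]
width: 0.0854
t 42.45 tcp [333.9 179.  219.6] yaw -8.3 tilt [-0.04   0.004] F [ 0.2 -0.1  0.4] w 85.5
tumbler_center ('top',) [418.8 129.4] yaw 5.6 cost 0.059 [0.51, 0.7]
tumbler_center ('scene',) [417.8 127.4] yaw 1.0 cost 0.179 [0.51, 0.7]
tumbler_center ('top
[... 394 characters left out ...]
[0.56, 0.82]
tin_center ('top', 'scene') [ 587.6 -117.5] yaw 4.1 cost 0.134 [0.56, 0.82]
trough_center ('top',) [ 592.7 -347.6] yaw 174.6 cost 0.059 [0.79, 0.67]
trough_center ('scene',) [ 594.2 -351.6] yaw -6.7 cost 0.077 [0.79, 0.67]
trough_center ('top', 'scene') [ 593.7 -348.5] yaw -5.8 cost 0.169 [0.79, 0.67]
dish ('top',) [518.1  -3.9] yaw 3.0 cost 0.069 [0.51, 0.66]
dish ('scene',) [520.   -5.6] yaw 5.8 cost 0.109 [0.51, 0.66]
dish ('top', 'scene') [518.6  -4.7] yaw 3.6 cost 0.194 [0.51, 0.66]
tub ('top',) [ 514.7 -233.9] yaw 9.8 cost 0.124 [0.56, 0.78]
tub ('scene',) [ 515.1 -234.9] yaw 13.8 cost 0.067 [0.56, 0.78]
tub ('top', 'scene') [ 514.8 -234.8] yaw 12.7 cost 0.193 [0.56, 0.78]
```

View pics/fT.png

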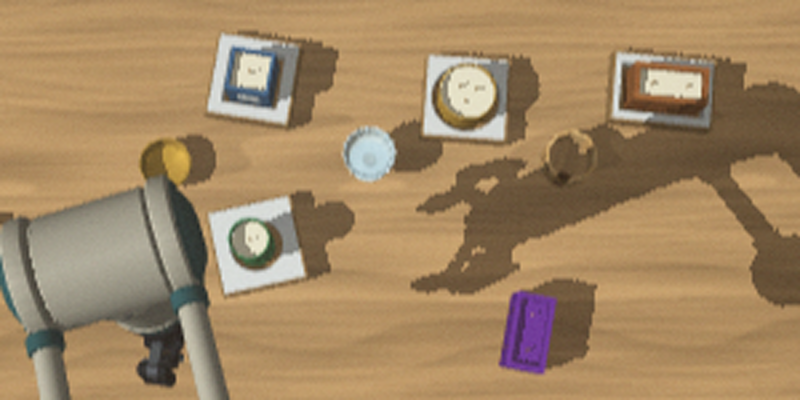

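View pics/fS.png

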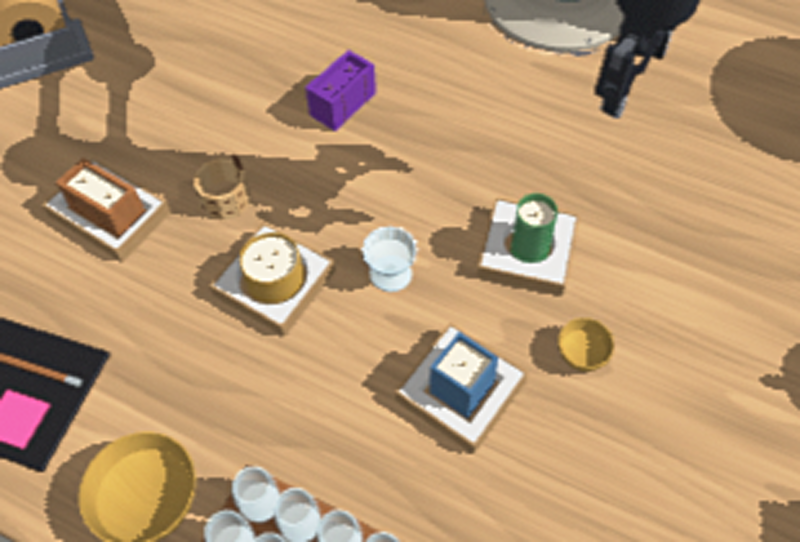

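View pics/w15.png

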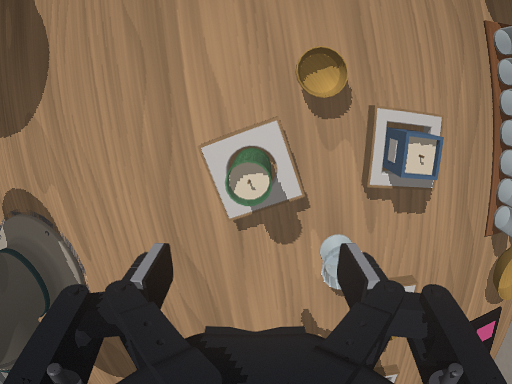

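All four candles stand upright in their own holes in both views. The fitted centres are within about 3 mm of the box centres, and the dish and tub have not shifted by more than about 1 mm. The arm is clear, so I hand in.

```bash
python3 -c "
from rig import manip
print(manip.sign_off())"
```

```text
the job is handed in; nothing more can be done
None
```

All four candles were placed in their matching boxes (pot, tin, trough, then tumbler), and I handed the job in at about 43 s of the 120 s allowed. Each one was lowered until the wrist force showed it on the box floor, then released.

**Last checks:**
- **Fit in the boxes:** shape fits from the top and scene cameras put every candle centre within about 3 mm of its box centre (limit 13 mm). All four look upright and fully home in the pictures.
- **Dish and tub:** both were measured within about 1 mm of where they started. The purple look-alike was never touched.
- **Robot:** the gripper was open and about 22 cm above the bench, away from everything, at hand-in.

**What was off:**
- **Tool tilt:** chained moves let the tool tilt by up to about 3 degrees and drift a few millimetres. I corrected the drift before each pick and placement. The tin, trough and tumbler were set down leaning up to 3 degrees and straightened on release.
- **Camera agreement:** the cameras differed by up to about 4 mm on a single candle. The scene fit of the tumbler, partly hidden by its box, was the loosest.

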